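Load the third sample bar and hold the probe tweezers on its gauge bands

TASK

Lay the loose steel bar with the blue gauge bands flat in the empty middle pocket of the grey sample block, fully down between the other two bars. Then take the cordless probe tweezers out of their dock, squeeze them until their two spring pins stand just as far apart as the two blue bands, and lower them lightly on top of that bar, one pin on the middle of each band and both pins pressed in a little. Finish while still holding them there for the reading, squeezed to that gap and steady, and leave everything else where it is.

Things in the scene. Friction and masses are not known exactly. Their poses are not given: they have to be found in the camera images.
- bar: the loose bar to be measured, bright steel, 18 x 100 x 18 mm (x, y, z), 0.24 kg, starting on the bench left or right of the block. Origin: centre of its underside; y along its length. Two 4 mm wide blue bands run round it, their middles 12 mm either side of the bar's middle (24 mm apart). Either end may point either way.
- bar_mark_l (a point): middle of the top of the blue band at y = +12 mm of the loose bar (18 mm above its underside)
- bar_mark_r (a point): middle of the top of the blue band at y = -12 mm of the loose bar
- block: grey plastic block fixed to the bench, 152 x 134 x 14 mm (x, y, z). Origin: centre of its underside. Three pockets 22 x 106 mm, 6 mm deep (floor 8 mm above the bench), mouths chamfered 2 mm, lie side by side, length along y, centres at x = -46, 0, +46 mm; the middle one is empty. A seated bar's underside is 8 mm, its top 26 mm above the bench.
- bar_far: 18 x 100 x 18 mm bright steel bar with two blue bands, like the loose one; lies already in the x = +46 mm outer pocket of the block. Origin: centre of its underside; y along its length.
- bar_near: 18 x 100 x 18 mm bright steel bar with two blue bands, like the loose one; lies already in the x = -46 mm outer pocket of the block. Origin: centre of its underside; y along its length.
- dock: white charging dock on a black foot, fixed to the bench left or right of the block. Origin: on the bench straight below the tweezers' grip pads; x points along the tweezers to their pins. Reaches from x = -116 to -16 mm; foot 60 mm wide, housing 46 mm (16 mm ahead of x = -53 mm), floor 34 mm high, side and back walls 45 mm. Nothing stands beside the grip pads.
- tweezers: cordless probe tweezers, 70 g, level in the dock: white meter body with display (x -102 to -18 mm, 30 wide, 20 high), two sprung arms bent down at the front, brass sleeves with spring pins. Origin: midway between the teal grip pads, 44 mm above the bench; x forward, z up. Pads 32 mm long, 15 high, pinched from their outer sides along y. Pin ends 42 mm ahead, 38 mm below the origin.
- tip_l (a point): end of the pin on the tweezers' +y arm
- tip_r (a point): end of the pin on the tweezers' -y arm
- tw_arm_l (a joint): squeeze of the +y arm (rad) about its hinge, 75 mm behind the pads, 117 mm behind the pins: 0 at rest (45 mm over the pads, pins 40 mm apart), 0.07 when the arms are parallel (34 mm over the pads, pins 24 mm apart), end stop 0.165. 1 mm less over the pads brings the pins 1.56 mm closer. Takes 8 N at first, 12 N at 24 mm, 17 N at the stop: a gripper closing firmly shuts them entirely.
- tw_arm_r (a joint): the same for the -y arm
- jar: bystander: blue-lidded paste jar, 47 mm wide, 36 mm high, origin at the centre of its underside
- puck: bystander: green mounted specimen, 30 mm wide, 20 mm high, origin at the centre of its underside
- etchant: bystander: brown bottle, 43 mm wide, 85 mm high, origin at the centre of its underside
- tw_pin_l (a joint): how far the spring pin tip_l is pressed into its brass sleeve (m): 0 free, end stop 0.006; takes 0.3 N to start and 1.2 N at the stop
- tw_pin_r (a joint): how far the spring pin tip_r is pressed into its brass sleeve (m): 0 free, end stop 0.006; takes 0.3 N to start and 1.2 N at the stop
There are look-alikes about, which are no part of the job. What is shaped like the bar but green or yellow is not meant.

How it is judged:
By the outcome, as a careful person would: the job done as asked, in the order asked, and still so for the second after the job is handed in, while the arm keeps its last pose, push and grip.
It also fails if it takes over 58 s, if anything falls off the work surface, if the arm or the gripper's body presses on something with over 40 N, if the wrist force passes 120 N, or if a joint passes its speed limit or range.

ROBOT

A 6-joint arm with a two-finger parallel gripper is mounted at the origin on a cart in front of the work surface, level with it; the furniture and walls round the work are solid. World frame = base frame: x ahead of the robot, y to its left, z up, the work surface at z = 0. Lengths are in mm, angles in degrees, forces in N, time in s.
With the tool pointing down it reaches from about 350 to 850 mm from the base axis. Payload 8.1 kg.
Tool frame: the origin (TCP) lies at the very end of the fingers, on their centre line; the grasp point (between the pads) lies 19 mm behind it; z points along the fingers, y is the direction in which the jaws open and shut (so a half turn about z gives the same grasp; the last joint's range is limited). The gripper opens to 85 mm and grips with 20 to 120 N. Pads are 22 mm wide; open, the fingers measure 114 mm over their backs; the gripper's body (76 mm by 85 mm) begins 54 mm behind the grasp point. The pads swing forward as they close: fully open they stand 13 mm farther back than shut.
Start: joints at [-82.185, 7.471, 85.268, -0, 87.261, -4.893], TCP at [132.012, -585.302, 231.292] pointing down, gripper open.
Joint ranges: [-169.43, 169.43], [-51.17, 129.36], [1.28, 143.12], [-76.62, 256.62], [0, 156.53], [-152.29, 152.29]. Speed limits (degrees/s): [136.94, 136.94, 159.86, 180, 180, 180].

INTERFACE

Orientations are given as [roll, pitch, yaw] about the fixed x, y, z axes, in that order (R = Rz(yaw) Ry(pitch) Rx(roll)).
In Python, from bench import sensors, viewer, job gives the robot as it stands.
- The arm moves only by the shell command python3 -m pendant 'ROWS' [FORCE]. ROWS is JSON, one flat list of numbers, 5 for each row, row after row: the shift along the world's x, y, z in mm, then the turn about the world's z in rad, then the finger opening in mm, from 0 to 85.4. In form: [x, y, z, twist, hand, x, y, z, twist, hand, ...]. A call has 1 to 12 rows; each row shifts and turns the pose as measured when the row begins; what a row does not reach is not made up. A row lasts 1/12 s, in which the tool goes at most 41.7 mm and 7.16 degrees, less where a joint would pass 70% of its speed; a pose out of reach is approached as far as the arm can. A call with a gripper value outside its range is refused whole. The fingers move at their own pace and stop on an object; FORCE is the grip in N (left out, the last holds). Time passes only in rows, so rows that do not move let the fingers close. It gives the time, the measured TCP pose, the force and the opening at its end, in the units of the state.
- sensors.sense(): the state, without advancing time (a new reading comes with each control period).
- viewer.snapshot(name): name is "side" or "top"; returns a dict with "frame" (420x560x3 uint8, blue, green, red), "z_map" (420x560 float32, mm along the optical axis (not along the pixel's ray), 0 where there is no reading), "fx", "fy", "cx", "cy" (pixels), "view" (4x4, takes a point from world to camera coordinates). Camera axes: x right, y down, z forward; pixel columns grow to the right and rows downward; lengths in mm; the calibration is good to about 2 mm. A picture is of the moment at which its call begins.
- job.hand_in(): hands the job in, once; it reports no verdict.
The state is a dict: "time": time; "joint_pos": joint angles; "qd": joint speeds; "joint_efforts": joint torques, N m; "tool_pos": TCP position; "tcp_rot": TCP orientation; "ft_force": force on the tool from outside, world axes, zero at the start; "wrist_torque": the same for the moment, N m; "finger_gap": finger opening in mm.
Only numpy, scipy, OpenCV 4.12 (cv2) and the standard library are available. Lean on these libraries where they do the work, as an engineer would, in place of code of your own. Each camera call takes 0.05 s, during which the arm holds its last target.

## Working session

There is one attempt and no reset: what is moved stays moved. The work goes in short steps, Python scripts to look and compute and a shell command to move; the robot and the scene stay as the last step left them, time stands still between calls to the robot, and variables do not carry over. Pictures are saved under pics/ and viewed, and the job is handed in when it is done.

```bash
mkdir -p pics; ls; python3 - <<'E'
from bench import sensors, viewer
import cv2
s=sensors.sense()
for k,v in s.items(): print(k,v)
for n in ("side","top"):
    d=viewer.snapshot(n); cv2.imwrite(f"pics/{n}0.png",d["frame"]); print(n,d["fx"],d["fy"],d["cx"],d["cy"],d["view"].tolist() if hasattr(d["view"],'tolist') else d["view"])
E
```

```text
pics
time 0.0
joint_pos [-8.21863395e+01  7.51558091e+00  8.53298403e+01  2.12725576e-03
  8.72624887e+01 -4.89199345e+00]
qd [ 0.02266432  0.07233961 -0.05550536 -0.06787219  0.02182015 -0.06813141]
joint_efforts [-2.15519399e-04 -5.69409370e+01 -5.00550413e+01 -2.38590437e-04
  1.50835735e-02 -2.23425741e-05]
tool_pos [ 131.93516371 -584.74170327  230.23413951]
tcp_rot [-1.79892664e+02 -1.13192005e-02  1.27055397e+01]
ft_force [ 0.76586007 -0.25491627 -0.33016383]
wrist_torque [-0.01555904 -0.02400411  0.01998186]
finger_gap 85.17939379466641
side 396.3742038393832 396.3742038393832 274.354037101277 215.84040936018104 [[-0.922460732061687, -0.3860873796141098, 0.0016532110956777727, 514.9747589262415], [-0.1808076449435008, 0.4282040608799466, -0.8854094407537724, 119.95815017866386], [0.34113749916155744, -0.8170543540968578, -0.4648089813215373, 797.426364323991], [0.0, 0.0, 0.0, 1.0]]
top 486.63948569178336 486.63948569178336 275.76444803046303 202.5935504553915 [[0.01520375895244041, -0.9997456432375614, 0.016658167403131127, 85.05276121896406], [-0.9930394499565388, -0.017043652815208806, -0.11654254471535243, 544.676683844872], [0.1167968173527489, -0.014770332637733075, -0.9930459912461455, 1333.646628249465], [0.0, 0.0, 0.0, 1.0]]
```

View pics/top0.png

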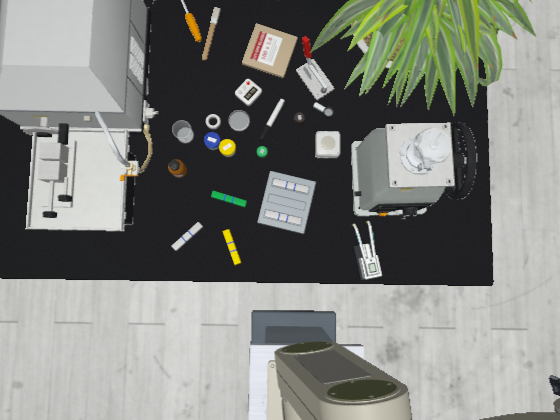

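View pics/side0.png

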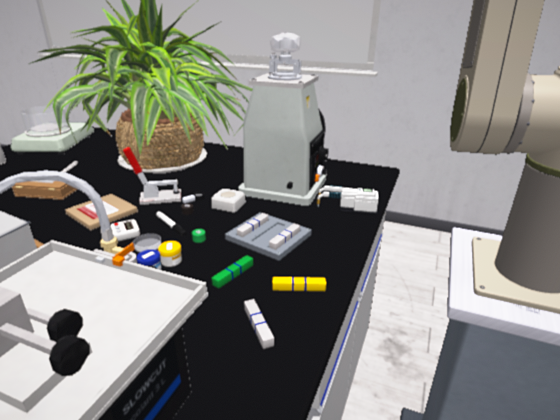

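```bash
cat > h.py <<'E'
from bench import sensors, viewer
import cv2, numpy as np
def snap(n):
    d=viewer.snapshot(n); return d
def unproj(d,u,v,z=None,zw=None):
    V=np.array(d["view"]); R=V[:3,:3]; t=V[:3,3]
    r=np.array([(u-d["cx"])/d["fx"],(v-d["cy"])/d["fy"],1.])
    if zw is not None:
        o=-R.T@t; w=R.T@r; return o+w*(zw-o[2])/w[2]
    return R.T@(r*z-t)
def cloud(d):
    h,w=d["z_map"].shape; vv,uu=np.mgrid[:h,:w]; z=d["z_map"].astype(float)
    p=np.stack([(uu-d["cx"])/d["fx"]*z,(vv-d["cy"])/d["fy"]*z,z],-1)
    V=np.array(d["view"]); return (p-V[:3,3])@V[:3,:3]
def proj(d,P):
    V=np.array(d["view"]); c=V[:3,:3]@np.array(P,float)+V[:3,3]
    return d["cx"]+d["fx"]*c[0]/c[2], d["cy"]+d["fy"]*c[1]/c[2]
def crop(d,u0,u1,v0,v1,s,name):
    cv2.imwrite(name,cv2.resize(d["frame"][v0:v1,u0:u1],None,fx=s,fy=s,interpolation=cv2.INTER_CUBIC))
E
python3 - <<'E'
from h import *
t=snap("top"); s=snap("side")
np.savez("t0.npz",**t); np.savez("s0.npz",**s)
crop(t,150,330,160,275,4,"pics/t_bar.png")
crop(t,340,400,210,285,8,"pics/t_tw.png")
crop(s,210,400,170,350,3,"pics/s_c.png")
for p in [(187,236),(229,198),(231,246),(287,200),(368,250)]: print(p,unproj(t,*p,zw=18).round(1))
E
```

```text
(187, 236) [446.3 340.8  18. ]
(229, 198) [555.6 226.2  18. ]
(231, 246) [420.4 217.1  18. ]
(287, 200) [552.7  61.9  18. ]
(368, 250) [ 415.2 -167.4   18. ]
```

View pics/t_bar.png

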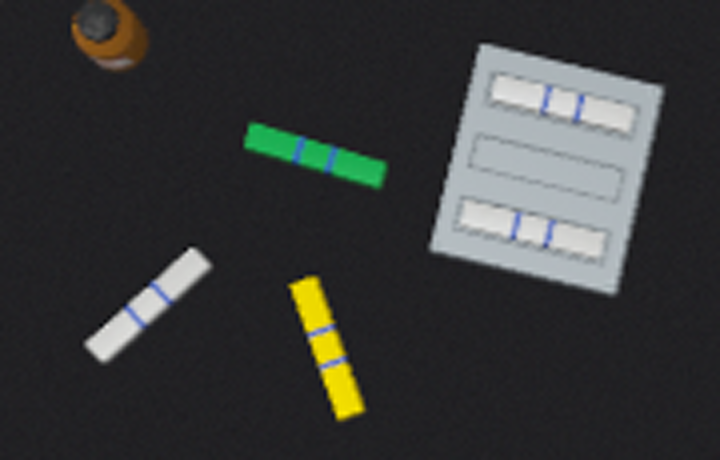

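View pics/t_tw.png

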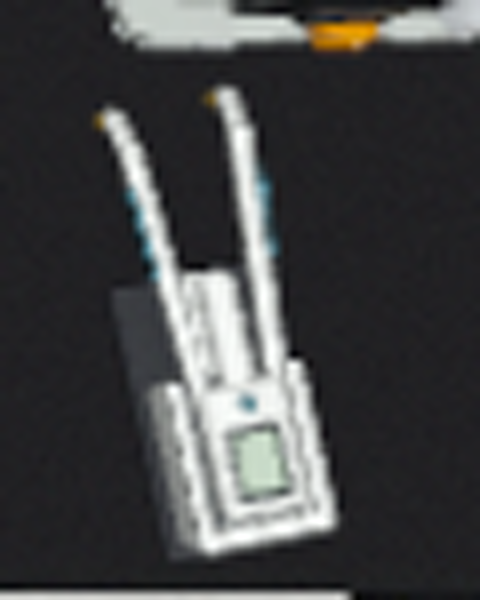

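View pics/s_c.png

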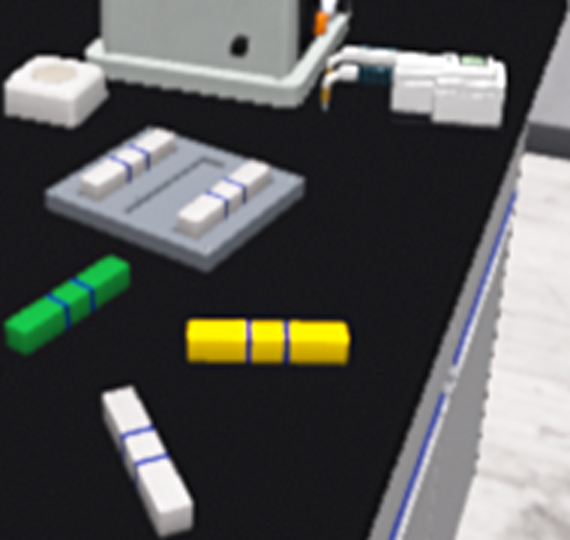

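```bash
cat > fit.py <<'E'
from h import *
from scipy.optimize import minimize
def corners(x,y,yaw,L,W,z0,z1):
    c,s=np.cos(yaw),np.sin(yaw); out=[]
    for a in(-1,1):
        for b in(-1,1):
            for z in(z0,z1): out.append([x+c*a*W/2-s*b*L/2, y+s*a*W/2+c*b*L/2, z])
    return out
def sil(d,cs,S=8):
    h,w=d["frame"].shape[:2]
    p=np.array([proj(d,c) for c in cs]); hull=cv2.convexHull(p.astype(np.float32))
    m=np.zeros((h,w),np.uint8)
    cv2.fillConvexPoly(m,np.round(hull*256).astype(np.int32),255,cv2.LINE_AA,8)
    return m/255.
def fit(views,masks,x0,L,W,z0,z1):
    def cost(q):
        return sum(np.abs(sil(d,corners(q[0],q[1],q[2],L,W,z0,z1))-m).sum() for d,m in zip(views,masks))
    best=None
    for k in range(3):
        sim=np.array([x0,[x0[0]+6,x0[1],x0[2]],[x0[0],x0[1]+6,x0[2]],[x0[0],x0[1],x0[2]+.08*(-1)**k]])
        r=minimize(cost,x0,method="Nelder-Mead",options=dict(initial_simplex=sim,xatol=.02,fatol=.01)); x0=r.x
    return r.x,r.fun
def softmask(d,roi,thr0=40,thr1=None):
    # fg fraction from brightness: roi u0,u1,v0,v1
    g=d["frame"].max(2).astype(float); m=np.zeros_like(g)
    u0,u1,v0,v1=roi; sub=g[v0:v1,u0:u1]
    m[v0:v1,u0:u1]=sub
    return m
E
python3 - <<'E'
from fit import *
t=dict(np.load("t0.npz")); s=dict(np.load("s0.npz"))
def mk(d,roi,bg=37,fg=None):
    u0,u1,v0,v1=roi; g=d["frame"].max(2).astype(float); sub=g[v0:v1,u0:u1]
    b=np.median(sub[sub<60]); n=(sub>b+40).astype(np.uint8)
    k,lab,st,_=cv2.connectedComponentsWithStats(n); i=1+st[1:,4].argmax()
    core=(lab==i).astype(np.uint8)
    core=cv2.morphologyEx(core,cv2.MORPH_CLOSE,np.ones((7,7)))
    f=np.percentile(sub[core>0],40)
    a=np.clip((sub-b)/(f-b),0,1)*cv2.dilate(core,np.ones((3,3)))
    er=cv2.erode(core,np.ones((3,3))); a[er>0]=1
    m=np.zeros_like(g); m[v0:v1,u0:u1]=a; return m
rb=((165,210,215,256),(235,285,290,355))
rk=((250,325,165,240),(218,318,205,262))
mt=mk(t,rb[0]);ms=mk(s,rb[1]);kt=mk(t,rk[0]);ks=mk(s,rk[1])
print(mt.sum(),ms.sum(),kt.sum(),ks.sum())
for nm,V,M in(("both",[t,s],[mt,ms]),("top",[t],[mt]),("side",[s],[ms])):
    x,f=fit(V,M,[446,341,-.75 if 0 else np.radians(130-90-90)],100,18,0,18); print("bar",nm,x[:2].round(1),np.degrees(x[2]).round(1),round(f,1))
for nm,V,M in(("both",[t,s],[kt,ks]),("top",[t],[kt]),("side",[s],[ks])):
    x,f=fit(V,M,[550,62,np.radians(-14)],134,152,0,14); print("block",nm,x[:2].round(1),np.degrees(x[2]).round(1),round(f,1))
C=cloud(t)
for p in [(187,236),(229,198),(287,200),(291,185),(282,216),(362,255),(215,240),(345,240)]: print(p,C[p[1],p[0]].round(1))
C=cloud(s)
for p in [(258,323),(268,235),(286,235),(280,300)]: print('s',p,C[p[1],p[0]].round(1))
E
```

```text
259.66867469879514 682.4624277456647 2547.0600000000004 2347.1470588235297
bar both [445.7 342. ] 43.4 153.6
bar top [447. 342.] 43.6 59.1
bar side [445.4 341.2] 42.8 81.9
block both [547.9  62.9] -12.9 257.2
block top [548.7  63.1] -12.4 107.8
block side [547.3  62.8] -12.8 144.1
(187, 236) [446.1 340.1  22.4]
(229, 198) [555.3 226.   20. ]
(287, 200) [553.5  61.7  11.4]
(291, 185) [594.7  51.4  25.8]
(282, 216) [506.4  75.7  24.8]
(362, 255) [ 400.6 -145.    46.1]
(215, 240) [437.2 264.4  -2.2]
(345, 240) [ 442.9 -105.3    1.4]
s (258, 323) [439.5 353.4  18.1]
s (268, 235) [545.4  69.2   7.1]
s (286, 235) [495.   83.9  26.6]
s (280, 300) [437.2 262.1  -3. ]
```

```bash
python3 - <<'E'
from h import *
t=dict(np.load("t0.npz")); s=dict(np.load("s0.npz"))
for nm,d in(("t",t),("s",s)):
    C=cloud(d)[d["z_map"]>0]
    # sink region: y>380, x 300-600
    for y0 in range(380,560,20):
        m=(C[:,1]>y0)&(C[:,1]<y0+20)&(C[:,0]>300)&(C[:,0]<620); 
        if m.sum(): print(nm,"y",y0,C[m,2].max().round(),m.sum())
    for x0 in range(420,640,20):
        m=(C[:,0]>x0)&(C[:,0]<x0+20)&(C[:,1]<-80)&(C[:,1]>-260)
        if m.sum(): print(nm,"x",x0,C[m,2].max().round(),m.sum(), C[m][C[m,2]>80][:,1].max().round() if (C[m,2]>80).any() else '')
# tweezers top crop points
C=cloud(t)
for p in [(353,225),(367,222),(358,236),(373,235),(370,266),(370,250),(366,246)]:
    print(p,C[p[1],p[0]].round(1))
E
```

```text
t y 380 62.0 744
t y 400 10.0 735
t y 420 8.0 740
t y 440 266.0 894
t y 460 278.0 1079
t y 480 189.0 1433
t y 500 187.0 1076
t y 520 187.0 895
t y 540 186.0 882
t x 420 56.0 439 
t x 440 55.0 438 
t x 460 54.0 431 
t x 480 49.0 432 
t x 500 127.0 589 -172.0
t x 520 199.0 831 -143.0
t x 540 318.0 1047 -141.0
t x 560 320.0 810 -139.0
t x 580 419.0 1037 -138.0
t x 600 425.0 1022 -138.0
t x 620 424.0 965 -136.0
s y 380 18.0 1554
s y 400 2.0 1546
s y 420 2.0 1589
s y 440 264.0 1811
s y 460 280.0 3364
s y 480 189.0 2933
s y 500 185.0 2884
s y 520 185.0 2751
s y 540 185.0 2677
s x 420 52.0 226 
s x 440 52.0 240 
s x 460 51.0 228 
s x 480 48.0 195 
s x 500 128.0 515 -172.0
s x 520 207.0 1137 -141.0
s x 540 316.0 1358 -138.0
s x 560 316.0 985 -137.0
s x 580 416.0 1262 -136.0
s x 600 420.0 1235 -135.0
s x 620 422.0 1174 -133.0
(353, 225) [ 483.1 -121.4   40.9]
(367, 222) [ 492.4 -161.1   37.6]
(358, 236) [ 452.3 -133.4   50.4]
(373, 235) [ 458.6 -186.4   -3.1]
(370, 266) [ 371.  -165.1   54.6]
(370, 250) [ 415.6 -175.6    5.7]
(366, 246) [ 425.4 -155.8   48.2]
```

```bash
python3 -m pendant '[20,34,0,0.085,85, 20,34,0,0.085,85, 20,34,0,0.085,85, 20,34,0,0.085,85, 20,34,0,0.085,85, 20,34,0,0.085,85, 20,34,0,0.085,85, 20,34,0,0.085,85, 20,34,0,0.085,85, 20,34,0,0.085,85, 20,34,0,0.085,85, 20,34,0,0.085,85]' 60
```

```text
time: 1.2
tool_pos: [371.9, -162.0, 224.4]
tcp_rot: [-179.7, 0.0, 73.0]
ft_force: [1.2, -0.7, 0.4]
finger_gap: 85.0
```

```bash
python3 -m pendant '[6,40,-6,0.087,50, 6,40,-6,0.087,50, 6,40,-6,0.087,50, 6,40,-6,0.087,50, 6,40,-6,0.087,50, 6,40,-6,0.087,50, 6,40,-6,0.087,50, 6,40,-6,0.087,50, 6,40,-6,0.087,50, 6,40,-6,0.087,50, 6,40,-6,0.087,50, 6,40,-6,0.087,50]'
```

```text
time: 2.2
tool_pos: [442.0, 328.4, 154.1]
tcp_rot: [179.7, 0.2, 136.0]
ft_force: [0.1, -0.0, 0.0]
finger_gap: 50.0
```

```bash
python3 -m pendant '[4,13,-30,-0.045,50, 0,0,-30,0,50, 0,0,-30,0,50, 0,0,0,0,50, 0,0,0,0,50]'; python3 - <<'E'
from h import *
t=snap("top");s=snap("side")
crop(t,140,240,190,280,6,"pics/t1.png");crop(s,180,340,200,360,4,"pics/s1.png")
E
```

```text
time: 2.62
tool_pos: [444.7, 352.2, 60.7]
tcp_rot: [179.5, 0.1, 134.3]
ft_force: [0.7, 0.3, 1.2]
finger_gap: 50.0
```

View pics/t1.png

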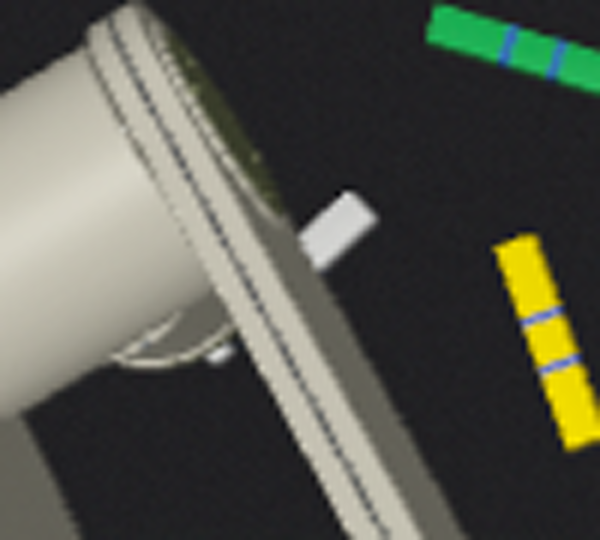

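View pics/s1.png

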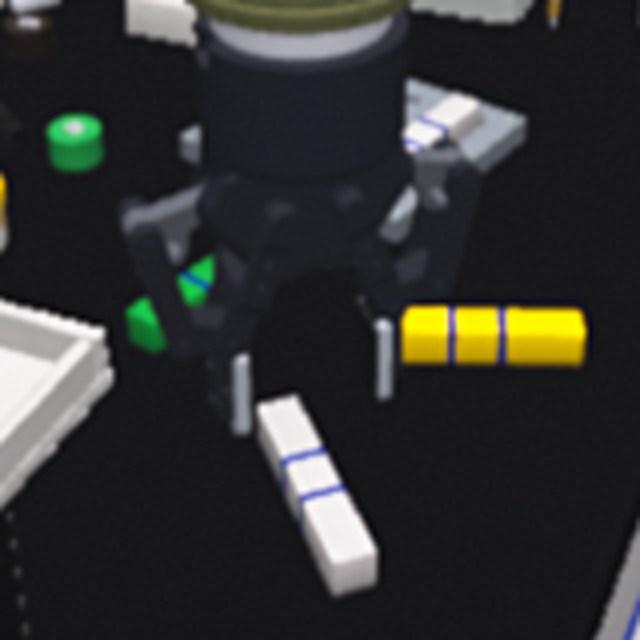

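```bash
python3 -m pendant '[1,-10,-15,-0.016,50, 0,0,0,0,50, 0,0,0,0,50]'; python3 - <<'E'
from h import *
st=sensors.sense(); p=st["tool_pos"]; print(p,st["tcp_rot"])
s=snap("side");crop(s,180,340,200,360,4,"pics/s2.png")
a=np.radians(st["tcp_rot"][2]+90); j=np.array([np.cos(a),np.sin(a),0])
for k in (25,-25):
  for dz in (0,5,10):
    u,v=proj(s,p+k*j+[0,0,dz]); print(k,dz,(u-180)*4,(v-200)*4)
E
```

```text
time: 2.97
tool_pos: [450.0, 343.2, 53.5]
tcp_rot: [178.9, 0.2, 133.2]
ft_force: [-0.9, -0.7, 1.2]
finger_gap: 50.3
[450.02743225 343.18636429  53.50751062] [178.88440976   0.19268183 133.23511462]
25 0 355.2001190801702 388.80043810139614
25 5 355.14095227784173 379.1821736696709
25 10 355.0813616001485 369.4950032774675
-25 0 238.27124222433258 416.8189261587838
-25 5 237.78306299716473 407.06768558527074
-25 10 237.2913004978924 397.24487017533875
```

View pics/s2.png

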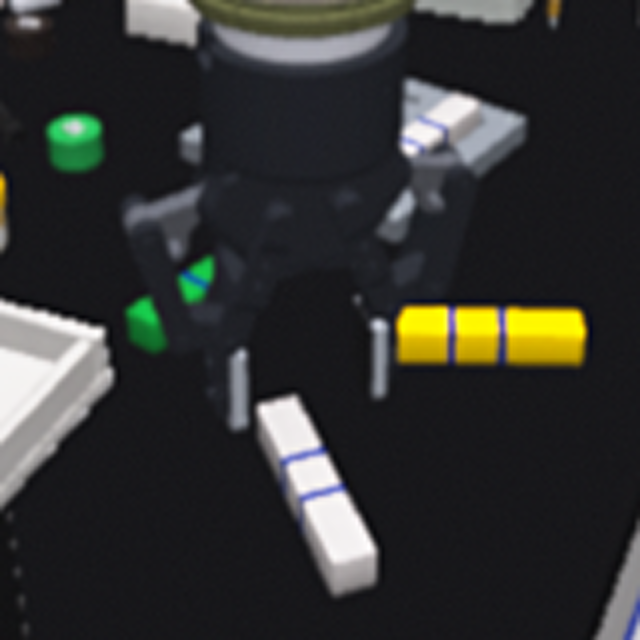

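```bash
for i in 1 2 3; do python3 -m pendant '[0,0,0,0,50, 0,0,0,0,50]'|sed -n 1,3p; done
```

```text
time: 3.18
tool_pos: [451.5, 344.0, 56.6]
tcp_rot: [178.7, 0.2, 133.2]
time: 3.35
tool_pos: [452.6, 344.9, 58.7]
tcp_rot: [178.5, 0.3, 133.2]
time: 3.52
tool_pos: [453.0, 345.4, 59.5]
tcp_rot: [178.4, 0.3, 133.3]
```

```bash
python3 - <<'E'
from h import *
t=snap("top");s=snap("side")
cv2.imwrite("pics/t3.png",t["frame"]);cv2.imwrite("pics/s3.png",s["frame"])
st=sensors.sense();print(st["joint_pos"],st["joint_efforts"],st["qd"],st["ft_force"])
E
```

```text
[ 3.21463092e+01  9.91872750e+00  1.01303437e+02  3.38972610e-02
  6.72026548e+01 -1.11304268e+01] [ 1.24237381e-02 -5.43335009e+01 -4.52417457e+01  6.54480304e-03
 -1.92993712e-01 -1.71624747e-04] [-0.06478749  0.1632399   0.05941487  0.02256727 -0.1079054  -0.04717065] [-0.19643486 -0.2722676  -0.66645422]
```

View pics/t3.png

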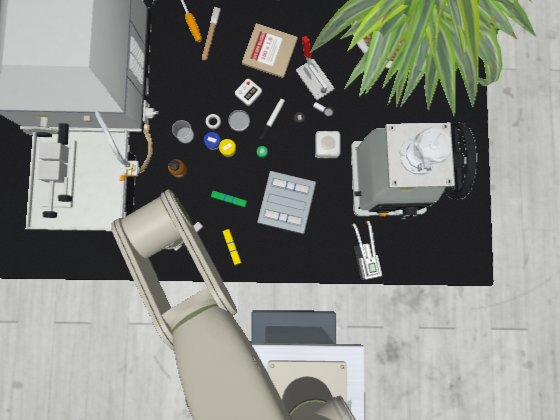

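View pics/s3.png

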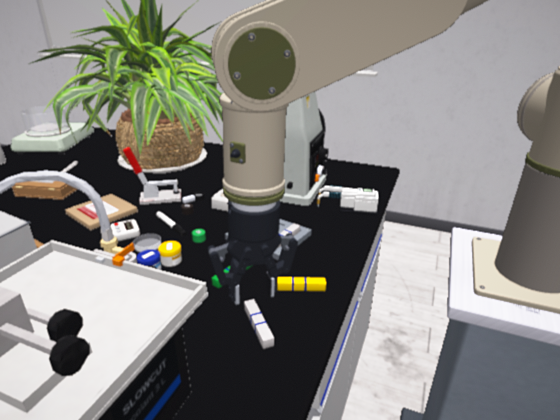

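```bash
for i in 1 2 3 4; do python3 -m pendant '[0,0,0,0,50]'>/dev/null; python3 -c "
from bench import sensors;import numpy as np
np.set_printoptions(precision=2,suppress=True)
s=sensors.sense();print(s['time'],s['joint_pos'],s['tool_pos'],s['tcp_rot'],s['qd'],s['joint_efforts'])"; done
```

```text
3.7 [ 32.15   9.93 101.31   0.03  67.2  -11.13] [452.75 345.31  59.15] [178.46   0.27 133.27] [0.11 0.1  0.04 0.03 0.05 0.02] [ -0.   -54.39 -45.31   0.01  -0.21   0.  ]
3.7833 [ 32.15   9.94 101.31   0.03  67.21 -11.13] [452.64 345.24  58.98] [178.48   0.27 133.27] [ 0.05  0.11  0.05 -0.02 -0.07 -0.06] [  0.01 -54.27 -45.16   0.    -0.19  -0.  ]
3.8667 [ 32.16   9.95 101.32   0.03  67.21 -11.13] [452.52 345.21  58.85] [178.5    0.26 133.27] [ 0.08  0.07  0.11  0.01  0.13 -0.06] [  0.01 -54.28 -45.18   0.    -0.19  -0.  ]
3.95 [ 32.15   9.95 101.33   0.03  67.21 -11.13] [452.42 345.11  58.69] [178.51   0.26 133.27] [ 0.07  0.21  0.03  0.16 -0.04 -0.06] [  0.01 -54.25 -45.14   0.    -0.19   0.  ]
```

```bash
python3 -m pendant '[-3,-2,-5,0,50, -3,-1,-5,0,50, 0,0,-5,0,50, 0,0,-5,0,50, 0,0,-3,0,50]'; python3 -m pendant '[0,0,0,0,50]';python3 -m pendant '[0,0,0,0,50,0,0,0,0,50,0,0,0,0,50]'
```

```text
time: 4.37
tool_pos: [445.6, 341.8, 33.6]
tcp_rot: [178.5, 0.3, 133.3]
ft_force: [-0.4, 0.8, 0.0]
finger_gap: 50.2
time: 4.45
tool_pos: [444.9, 341.3, 32.3]
tcp_rot: [178.6, 0.2, 133.3]
ft_force: [0.6, -0.9, 0.0]
finger_gap: 50.1
time: 4.7
tool_pos: [444.6, 341.0, 31.6]
tcp_rot: [178.7, 0.2, 133.3]
ft_force: [0.7, -0.4, 0.7]
finger_gap: 50.1
```

```bash
python3 -m pendant '[0.5,0.5,-5,0,50, 0.5,0.5,-5,0,50, 0,0,-5,0,50, 0,0,-4,0,50, 0,0,0,0,50,0,0,0,0,50]'; python3 - <<'E'
from h import *
s=snap("side");crop(s,180,340,200,360,4,"pics/s4.png")
E
```

```text
time: 5.2
tool_pos: [446.3, 342.5, 11.1]
tcp_rot: [178.6, 0.2, 133.3]
ft_force: [0.4, 0.2, -0.5]
finger_gap: 50.2
```

View pics/s4.png

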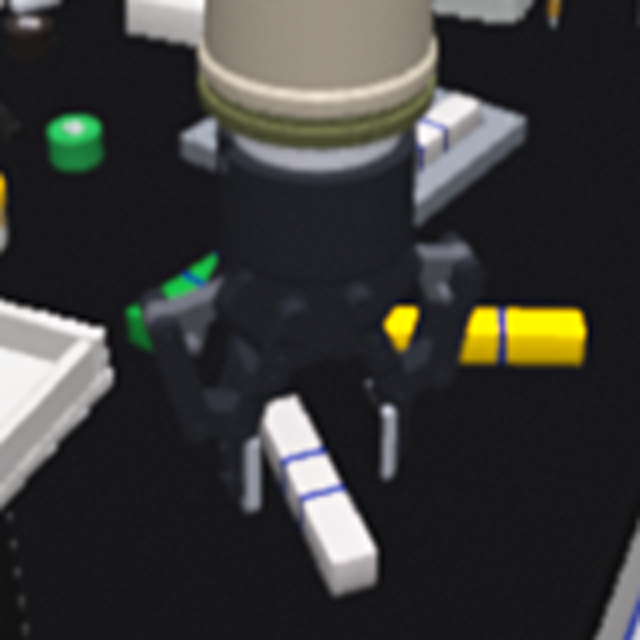

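```bash
python3 -m pendant '[0,0,0,0,10,0,0,0,0,10,0,0,0,0,10,0,0,0,0,10,0,0,0,0,10,0,0,0,0,10]' 60; python3 -m pendant '[0,0,5,0,10,0,0,8,0,10,0,0,12,0,10,0,0,12,0,10,0,0,12,0,10,0,0,12,0,10]';  python3 - <<'E'
from h import *
s=snap("side");crop(s,180,340,180,340,4,"pics/s5.png")
E
```

```text
time: 5.75
tool_pos: [446.4, 342.6, 11.6]
tcp_rot: [178.6, 0.2, 133.3]
ft_force: [0.4, 0.5, 0.6]
finger_gap: 15.7
time: 6.25
tool_pos: [443.3, 340.7, 74.7]
tcp_rot: [179.0, 0.2, 133.3]
ft_force: [-0.1, -0.9, -2.6]
finger_gap: 15.9
```

View pics/s5.png

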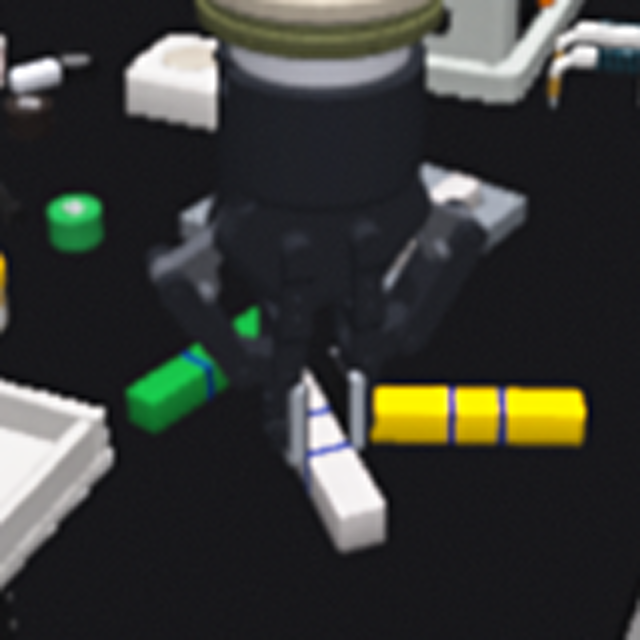

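```bash
python3 -m pendant '[5,-10,8,-0.05,10,8,-18,8,-0.09,10,10,-25,8,-0.098,10,10,-27,6,-0.098,10,10,-27,6,-0.098,10,10,-27,5,-0.098,10,10,-27,5,-0.098,10,10,-27,0,-0.098,10,10,-27,0,-0.098,10,8,-22,0,-0.08,10,5,-14,0,-0.05,10,0,0,0,0,10]'
```

```text
time: 7.3
tool_pos: [548.2, 81.7, 142.0]
tcp_rot: [177.4, 0.0, 76.0]
ft_force: [-0.4, -0.2, -2.9]
finger_gap: 15.8
```

```bash
python3 -m pendant '[0,0,0,0,10,0,0,0,0,10,0,0,0,0,10]'; python3 - <<'E'
from h import *
t=snap("top");s=snap("side");np.savez("t6.npz",**t);np.savez("s6.npz",**s)
crop(t,230,350,130,250,5,"pics/t6.png");crop(s,190,350,120,280,4,"pics/s6.png")
E
```

```text
time: 7.55
tool_pos: [548.4, 81.9, 143.6]
tcp_rot: [177.3, -0.0, 76.1]
ft_force: [0.1, 0.1, -2.4]
finger_gap: 15.6
```

View pics/t6.png

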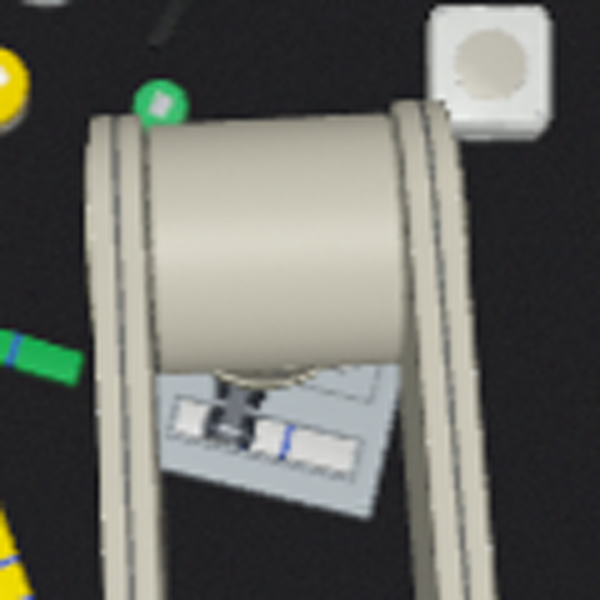

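View pics/s6.png

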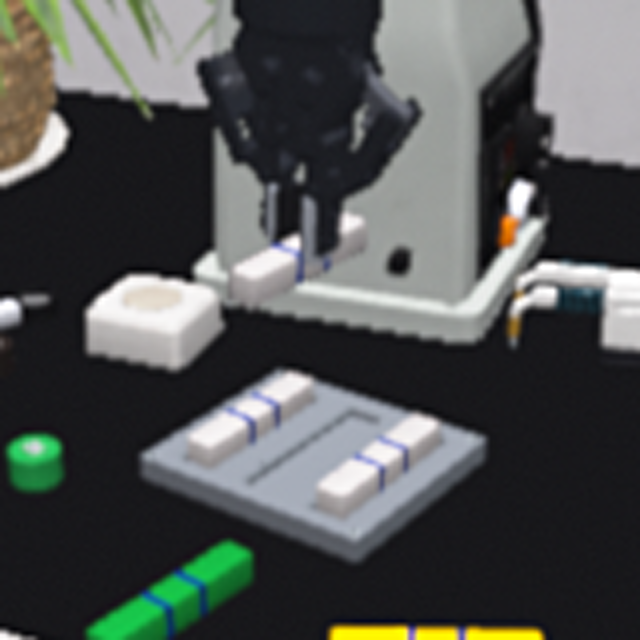

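```bash
python3 -m pendant '[0,-4,-6,0.01,10,0,-5,-10,0.01,10,0,-5,-10,0,10,0,-4,-10,0,10,0,0,-10,0,10,0,0,-8,0,10,0,0,-6,0,10,0,0,-4,0,10,0,0,0,0,10,0,0,0,0,10,0,0,0,0,10]'; python3 - <<'E'
from h import *
s=snap("side");np.savez("s7.npz",**s)
crop(s,190,350,120,280,4,"pics/s7.png")
E
```

```text
time: 8.57
tool_pos: [544.8, 64.4, 69.0]
tcp_rot: [177.7, 0.0, 77.6]
ft_force: [0.4, -0.8, -2.8]
finger_gap: 15.9
```

View pics/s7.png

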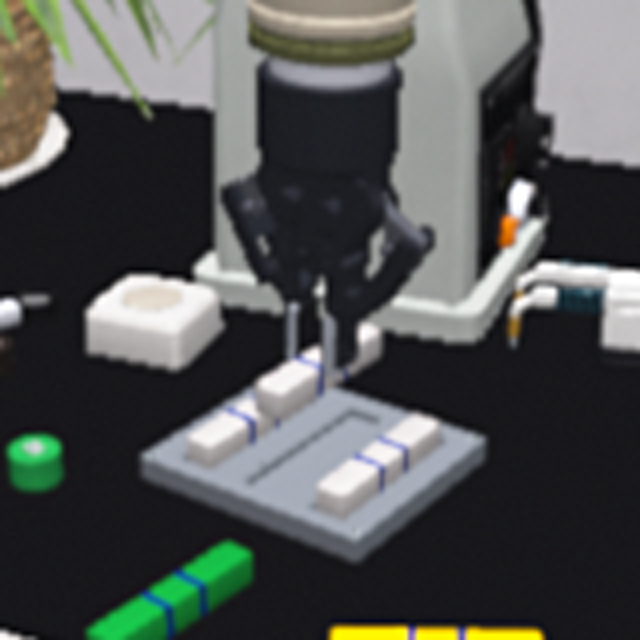

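```bash
python3 -m pendant '[2,-1,-5,-0.007,10,2,0,-6,0,10,0,0,-6,0,10,0,0,-5,0,10,0,0,-3,0,10,0,0,0,0,10,0,0,0,0,10]'; python3 - <<'E'
from fit import *
s=snap("side");np.savez("s8.npz",**s)
crop(s,220,320,180,270,7,"pics/s8.png")
st=sensors.sense();p=st["tool_pos"]
# overlay predicted bar (block-yaw orientation)
def ends(x,y,yaw,z0,z1):
    return np.array([proj(s,c) for c in corners(x,y,yaw,100,18,z0,z1)])
y=np.radians(st["tcp_rot"][2]-90)
print(p,((ends(p[0],p[1],y,p[2]-11.5,p[2]+6.5)-[220,180])*7).round())
E
```

```text
time: 9.2
tool_pos: [551.0, 63.5, 43.2]
tcp_rot: [177.5, -0.0, 77.2]
ft_force: [1.0, -1.1, -2.9]
finger_gap: 15.9
[550.86288056  63.55750412  43.18453411] [[435. 260.]
 [436. 213.]
 [256. 380.]
 [255. 330.]
 [392. 246.]
 [392. 199.]
 [212. 363.]
 [210. 314.]]
```

View pics/s8.png

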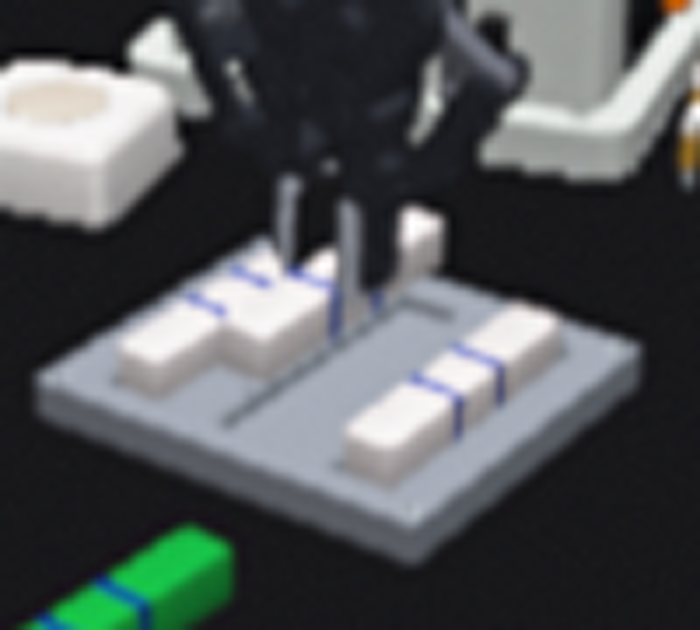

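```bash
cat >> fit.py <<'E'
def wire(img,d,cs,u0,v0,S,col):
    p=np.array([proj(d,c) for c in cs]); p=((p-[u0,v0]+0.5)*S)
    for i in range(8):
        for j in range(i+1,8):
            if bin(i^j).count("1")==1: cv2.line(img,tuple(np.round(p[i]).astype(int)),tuple(np.round(p[j]).astype(int)),col,1,cv2.LINE_AA)
def big(d,u0,u1,v0,v1,S): return cv2.resize(d["frame"][v0:v1,u0:u1],None,fx=S,fy=S,interpolation=cv2.INTER_CUBIC)
E
python3 - <<'E'
from fit import *
s=dict(np.load("s8.npz"))
b=big(s,220,320,180,270,8)
y=np.radians(-12.8)
wire(b,s,corners(547.3,62.8,y,134,152,0,14),220,180,8,(0,0,255))
c,sn=np.cos(y),np.sin(y)
for k,L in((-46,100),(46,100)):
    wire(b,s,corners(547.3+k*c,62.8+k*sn,y,100,18,8,26),220,180,8,(0,200,255))
wire(b,s,corners(548.,62.3,y,100,18,31.7,49.7),220,180,8,(0,255,0))
cv2.imwrite("pics/s8w.png",b)
E
```

```text
(no output)
```

View pics/s8w.png

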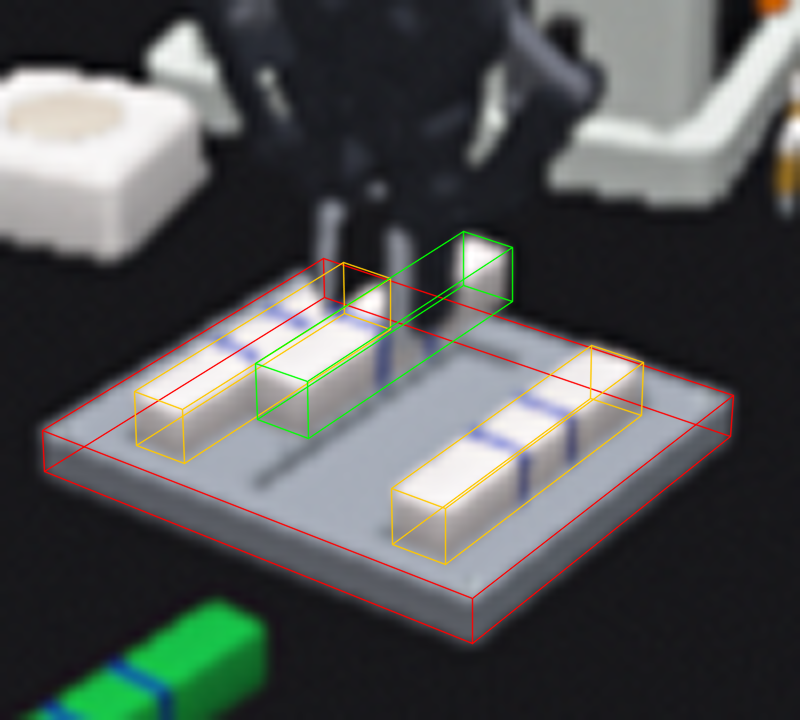

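```bash
python3 -m pendant '[0,0.5,-4,0,10,0,0,-4,0,10,0,0,-2,0,10,0,0,0,0,10,0,0,0,0,10]'
```

```text
time: 9.67
tool_pos: [551.2, 64.2, 32.7]
tcp_rot: [177.4, -0.0, 77.2]
ft_force: [-0.9, -0.3, -2.0]
finger_gap: 16.0
```

```bash
python3 -m pendant '[-1,0,-3,0,10,0,0,-3,0,10,0,0,-2,0,10,0,0,0,0,10,0,0,0,0,10]';python3 - <<'E'
from fit import *
s=snap("side")
b=big(s,220,320,180,270,8);y=np.radians(-12.8)
p=sensors.sense()["tool_pos"];print(p)
wire(b,s,corners(547.3,62.8,y,100,18,8,26),220,180,8,(0,0,255))
wire(b,s,corners(p[0]-2.9,p[1]-1.3,y,100,18,p[2]-11.5,p[2]+6.5),220,180,8,(0,255,0))
cv2.imwrite("pics/s9w.png",b)
E
```

```text
time: 10.08
tool_pos: [550.3, 64.2, 24.1]
tcp_rot: [177.4, -0.1, 77.2]
ft_force: [0.4, -1.0, -2.7]
finger_gap: 15.5
[550.17695186  64.19306189  24.05313639]
```

View pics/s9w.png

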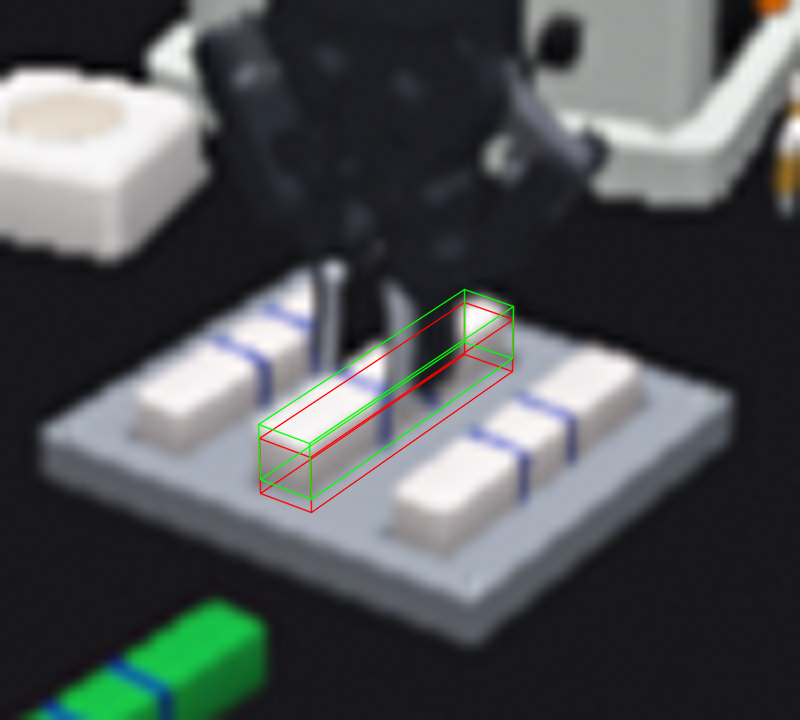

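```bash
python3 -m pendant '[0,0,-2,0,10,0,0,-2,0,10,0,0,-1,0,10,0,0,0,0,10]';python3 -m pendant '[0,0,-1,0,10,0,0,-1,0,10]'
```

```text
time: 10.47
tool_pos: [550.8, 64.2, 19.7]
tcp_rot: [177.4, -0.1, 77.2]
ft_force: [-1.6, -0.0, -0.8]
finger_gap: 15.9
time: 10.63
tool_pos: [550.9, 64.2, 19.6]
tcp_rot: [177.4, -0.1, 77.2]
ft_force: [-9.4, 0.8, 13.3]
finger_gap: 15.9
```

```bash
python3 -m pendant '[0,0,0,0,30,0,0,0,0,30,0,0,0,0,30]';python3 -m pendant '[0,0,3,0,30,0,0,5,0,30,0,0,8,0,30,0,0,15,0,30,0,0,20,0,30,0,0,20,0,30,0,0,20,0,30,0,0,0,0,30,0,0,0,0,30]';python3 - <<'E'
from fit import *
s=snap("side");np.savez("s10.npz",**s)
b=big(s,220,320,180,270,8);y=np.radians(-12.8)
wire(b,s,corners(547.3,62.8,y,100,18,8,26),220,180,8,(0,0,255))
cv2.imwrite("pics/s10w.png",b)
E
```

```text
time: 10.88
tool_pos: [552.2, 64.3, 20.6]
tcp_rot: [177.2, -0.1, 77.2]
ft_force: [0.4, -0.2, -0.1]
finger_gap: 30.2
time: 11.63
tool_pos: [552.3, 64.2, 119.7]
tcp_rot: [177.1, -0.1, 77.2]
ft_force: [-0.6, -0.2, -0.3]
finger_gap: 30.0
```

View pics/s10w.png

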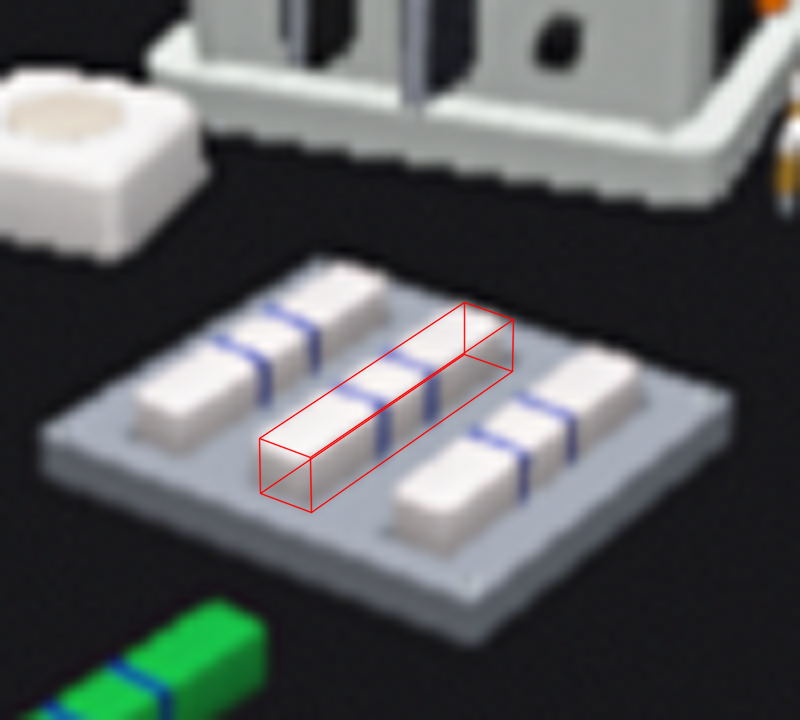

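```bash
cat > tw.py <<'E'
from fit import *
def boxw(o,yaw,x0,x1,y0,y1,z0,z1):
    c,s=np.cos(yaw),np.sin(yaw)
    return [[o[0]+c*x-s*y,o[1]+s*x+c*y,z] for x in(x0,x1) for y in(y0,y1) for z in(z0,z1)]
def boxes():
    return [(-116,-53,-23,23,0,45),(-53,-16,-8,8,0,34),(-102,-18,-15,15,34,54)]
def silu(d,o,yaw):
    m=np.zeros(d["frame"].shape[:2])
    for b in boxes(): m=np.maximum(m,sil(d,boxw(o,yaw,*b)))
    # arms, rest: pins at y=+-20,x=42 ; polyline
    for sg in(1,-1):
        y1=lambda x: sg*(13+ (x+18)*0.115)
        c,s=np.cos(yaw),np.sin(yaw)
        for (xa,xb,ya,yb,z0,z1) in ((-18,42,sg*13.5,sg*20,40,50),):
            cs=[]
            for x,y in((xa,ya-2.5),(xa,ya+2.5),(xb,yb-2.5),(xb,yb+2.5)):
                for z in(z0,z1): cs.append([o[0]+c*x-s*y,o[1]+s*x+c*y,z])
            m=np.maximum(m,sil(d,cs))
    return m
E
python3 - <<'E'
from tw import *
t=dict(np.load("t0.npz")); s=dict(np.load("s0.npz"))
o=[454,-150];yaw=np.radians(13.5)
R={"t":(t,(345,395,214,282)),"s":(s,(305,385,175,220))}
for k,(d,(u0,u1,v0,v1)) in R.items():
    g=d["frame"].min(2).astype(float); m=np.zeros_like(g); m[v0:v1,u0:u1]=np.clip((g[v0:v1,u0:u1]-60)/120,0,1)
    if k=="s": m[:197,:325]=0   # machine base
    if k=="t": m[:221,:]=0
    R[k]+=(m,)
def cost(q,ks):
    f=0
    for k in ks:
        d,(u0,u1,v0,v1),m=R[k]; a=silu(d,q[:2],q[2]); 
        if k=="s": a[:197,:325]=0
        if k=="t": a[:221,:]=0
        f+=np.abs(a-m)[v0:v1,u0:u1].sum()
    return f
for ks in("t","s","ts"):
    x0=np.array([*o,yaw])
    for k in range(3):
        sim=np.array([x0,x0+[5,0,0],x0+[0,5,0],x0+[0,0,.06*(-1)**k]])
        r=minimize(cost,x0,args=(ks,),method="Nelder-Mead",options=dict(initial_simplex=sim,xatol=.02,fatol=.01)); x0=r.x
    print(ks,x0[:2].round(1),np.degrees(x0[2]).round(1),r.fun)
q=x0
for k,(d,(u0,u1,v0,v1),m) in R.items():
    S=9 if k=="t" else 8
    b=big(d,u0,u1,v0,v1,S)
    B=boxes()
    for bx in B: wire(b,d,boxw(q[:2],q[2],*bx),u0,v0,S,(0,0,255))
    for sg in(1,-1):
        wire(b,d,boxw(q[:2],q[2],-16,16,sg*20,sg*22.5,36.5,51.5),u0,v0,S,(0,255,0))
        wire(b,d,boxw(q[:2],q[2],41,43,sg*20-1,sg*20+1,6,30),u0,v0,S,(255,0,255))
    cv2.imwrite(f"pics/tw_{k}.png",b)
E
```

```text
t [ 452.5 -153. ] 12.7 212.53970588235296
s [ 454.6 -153.8] 17.0 296.94166666666666
ts [ 454.1 -152.7] 13.2 517.9901960784314
```

View pics/tw_t.png

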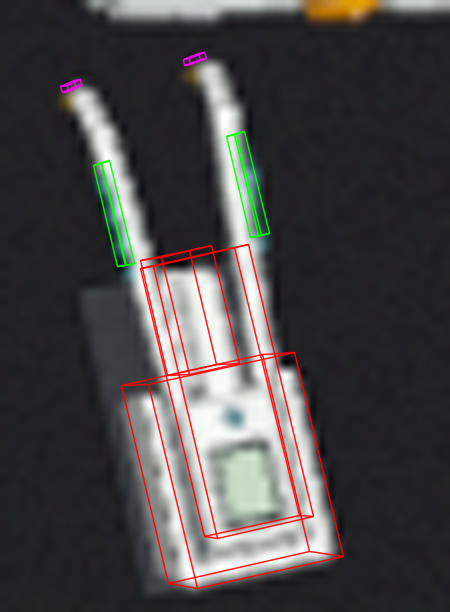

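View pics/tw_s.png

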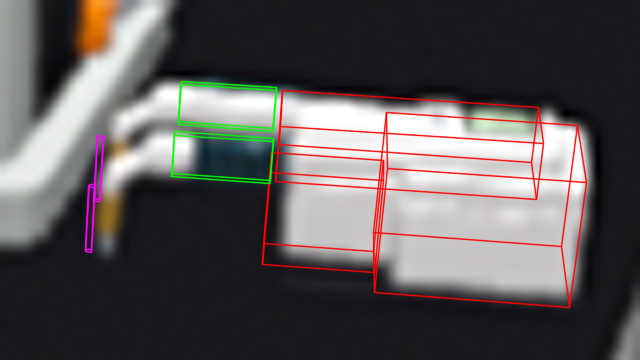

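```bash
cat > ov.py <<'E'
from tw import *
import sys
t=dict(np.load("t0.npz")); s=dict(np.load("s0.npz"))
q=[float(sys.argv[1]),float(sys.argv[2])];yaw=np.radians(float(sys.argv[3]))
ims=[]
for k,d,(u0,u1,v0,v1),S in(("t",t,(345,395,214,282),8),("s",s,(305,385,170,238),5)):
    b=big(d,u0,u1,v0,v1,S)
    for bx in boxes(): wire(b,d,boxw(q,yaw,*bx),u0,v0,S,(0,0,255))
    for sg in(1,-1):
        wire(b,d,boxw(q,yaw,-16,16,sg*20,sg*22.5,36.5,51.5),u0,v0,S,(0,255,0))
        wire(b,d,boxw(q,yaw,41,43,sg*20-1,sg*20+1,6,30),u0,v0,S,(255,0,255))
    ims.append(cv2.resize(b,None,fx=540/b.shape[0],fy=540/b.shape[0]))
o=np.hstack(ims); print(o.shape)
f=800/o.shape[1]; cv2.imwrite(sys.argv[4],cv2.resize(o,None,fx=f,fy=f,interpolation=cv2.INTER_AREA))
E
python3 ov.py 450.5 -155.5 13.2 pics/ov1.png
```

```text
(540, 1032, 3)
```

View pics/ov1.png

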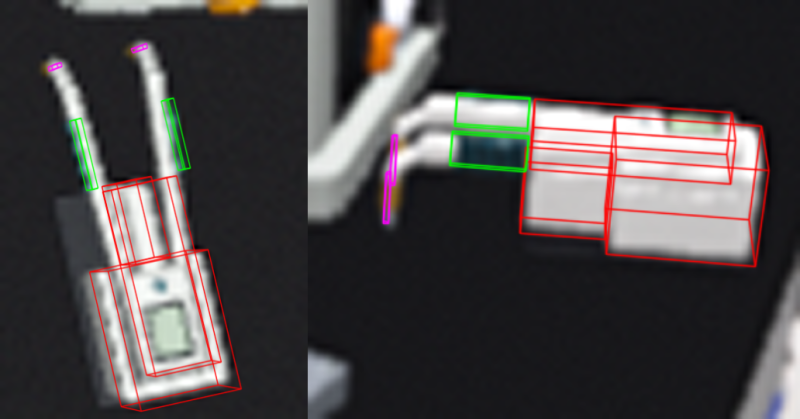

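```bash
python3 - <<'E'
from h import *
for f in("t0.npz","s0.npz"):
    d=dict(np.load(f));C=cloud(d)[d["z_map"]>0]
    m=(C[:,0]>440)&(C[:,0]<535)&(C[:,1]<-100)&(C[:,1]>-300)&(C[:,2]>60)
    P=C[m]; 
    for z0 in range(60,320,20):
        q=P[(P[:,2]>=z0)&(P[:,2]<z0+20)]
        if len(q): print(f,z0,"xmin",q[:,0].min().round(),"pts<530 near y>-215:",q[q[:,1]>-215][:,0].min().round() if (q[:,1]>-215).any() else None, len(q))
E
```

```text
t0.npz 60 xmin 503.0 pts<530 near y>-215: 510.0 87
t0.npz 80 xmin 510.0 pts<530 near y>-215: 520.0 39
t0.npz 100 xmin 506.0 pts<530 near y>-215: 516.0 116
t0.npz 120 xmin 508.0 pts<530 near y>-215: 520.0 159
t0.npz 140 xmin 524.0 pts<530 near y>-215: 524.0 96
t0.npz 160 xmin 526.0 pts<530 near y>-215: 526.0 166
t0.npz 180 xmin 532.0 pts<530 near y>-215: 532.0 8
s0.npz 60 xmin 504.0 pts<530 near y>-215: 508.0 171
s0.npz 80 xmin 506.0 pts<530 near y>-215: 514.0 105
s0.npz 100 xmin 504.0 pts<530 near y>-215: 514.0 175
s0.npz 120 xmin 504.0 pts<530 near y>-215: 514.0 171
s0.npz 140 xmin 523.0 pts<530 near y>-215: 523.0 130
s0.npz 160 xmin 522.0 pts<530 near y>-215: 522.0 149
s0.npz 180 xmin 533.0 pts<530 near y>-215: 533.0 12
```

```bash
python3 -m pendant '[-5,-10,5,-0.06,60,-8,-18,3,-0.1,85,-9,-19,0,-0.1,85,-9,-19,0,-0.1,85,-9,-19,0,-0.1,85,-9,-19,0,-0.1,85,-9,-19,0,-0.1,85,-9,-19,0,-0.1,85,-8,-18,0,-0.1,85,-7,-15,0,-0.08,85,-4,-8,0,-0.05,85,0,0,0,0,85]';python3 -m pendant '[0,0,0,0,85,0,0,0,0,85,0,0,0,0,85]'
```

```text
time: 12.68
tool_pos: [455.8, -124.0, 117.3]
tcp_rot: [177.6, 0.4, 17.8]
ft_force: [0.0, -0.1, 0.3]
finger_gap: 85.2
time: 12.93
tool_pos: [454.9, -123.1, 115.4]
tcp_rot: [177.7, 0.5, 18.0]
ft_force: [-1.2, 0.1, 0.1]
finger_gap: 85.2
```

```bash
python3 -m pendant '[-1,-8,-4,-0.02,85,-1,-9,-6,-0.03,85,-1,-8,-8,-0.03,85,0,-5,-8,0,85,0,-2,-8,0,85,0,0,-6,0,85,0,0,-3,0,85,0,0,0,0,85,0,0,0,0,85,0,0,0,0,85]';python3 - <<'E'
from h import *
s=snap("side");t=snap("top")
crop(s,290,400,100,230,5,"pics/s11.png");crop(t,320,420,190,290,5,"pics/t11.png")
E
```

```text
time: 13.77
tool_pos: [450.8, -156.4, 65.4]
tcp_rot: [177.9, 0.7, 13.3]
ft_force: [-0.4, -0.8, 0.3]
finger_gap: 85.2
```

View pics/s11.png

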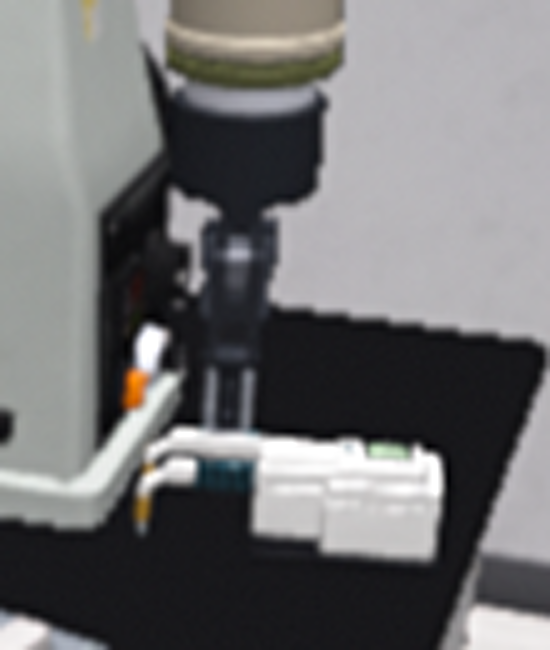

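View pics/t11.png

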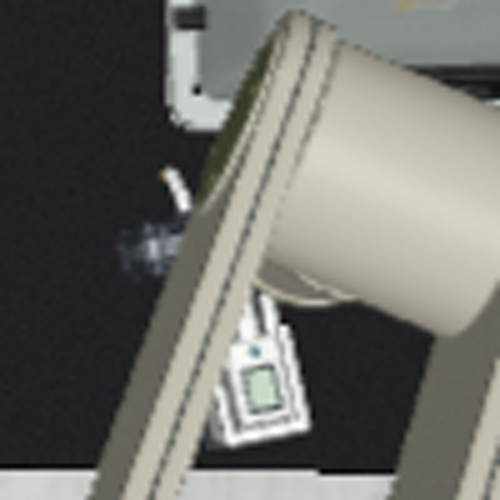

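```bash
python3 -m pendant '[0,0,-4,0,85,0,0,-6,0,85,0,0,-6,0,85,0,0,-6,0,85,0,0,-5,0,85,0,0,-3,0,85,0,0,0,0,85,0,0,0,0,85]';python3 - <<'E'
from h import *
s=snap("side")
crop(s,290,400,120,230,6,"pics/s12.png")
E
```

```text
time: 14.53
tool_pos: [451.6, -156.1, 33.1]
tcp_rot: [177.8, 0.6, 13.3]
ft_force: [-0.1, -0.2, 0.7]
finger_gap: 85.0
```

View pics/s12.png

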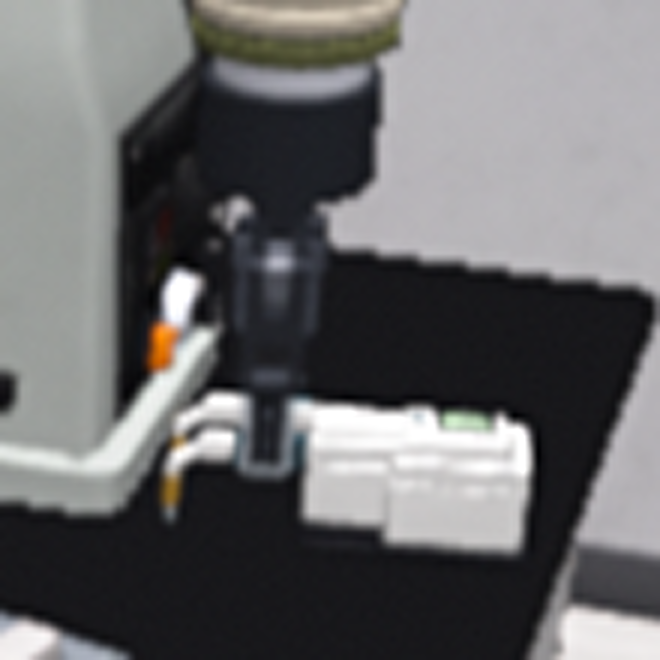

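```bash
python3 -m pendant '[0,0,-2,0,85,0,0,-2,0,85,0,0,0,0,60,0,0,0,0,50,0,0,0,0,50,0,0,0,0,48,0,0,0,0,48]' 40;python3 -m pendant '[0,0,0,0,42,0,0,0,0,42,0,0,0,0,42]';python3 -m pendant '[0,0,0,0,38,0,0,0,0,38,0,0,0,0,38]'
```

```text
time: 15.17
tool_pos: [452.5, -156.6, 29.9]
tcp_rot: [177.8, 0.5, 13.3]
ft_force: [0.6, 0.3, 1.1]
finger_gap: 48.1
time: 15.42
tool_pos: [452.8, -156.5, 30.4]
tcp_rot: [177.7, 0.4, 13.3]
ft_force: [-0.4, 0.6, 0.7]
finger_gap: 41.9
time: 15.67
tool_pos: [452.9, -156.5, 30.6]
tcp_rot: [177.7, 0.4, 13.3]
ft_force: [-0.7, 1.0, 1.5]
finger_gap: 38.5
```

```bash
python3 -m pendant '[0,0,0,0,34.5,0,0,0,0,34.5,0,0,0,0,34.5,0,0,0,0,34.5]';python3 - <<'E'
from h import *
s=snap("side");t=snap("top");np.savez("s13.npz",**s)
crop(s,290,390,120,220,6,"pics/s13.png");crop(t,330,400,205,275,8,"pics/t13.png")
E
```

```text
time: 16.0
tool_pos: [453.0, -156.3, 30.8]
tcp_rot: [177.8, 0.4, 13.3]
ft_force: [-1.0, 1.4, 2.1]
finger_gap: 34.8
```

View pics/s13.png

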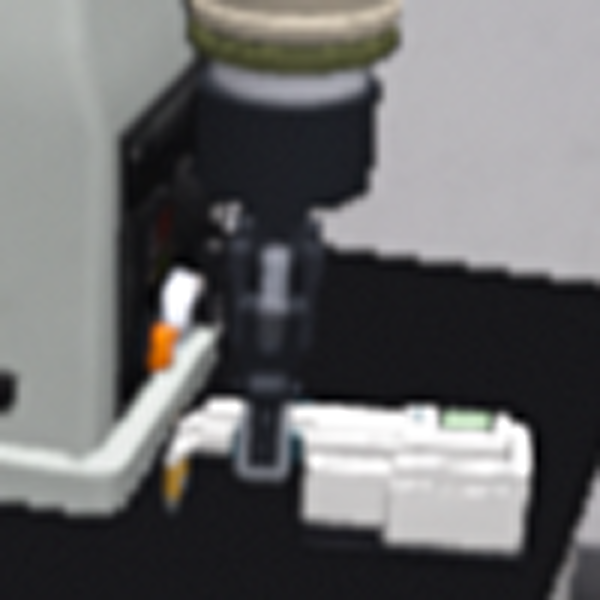

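View pics/t13.png

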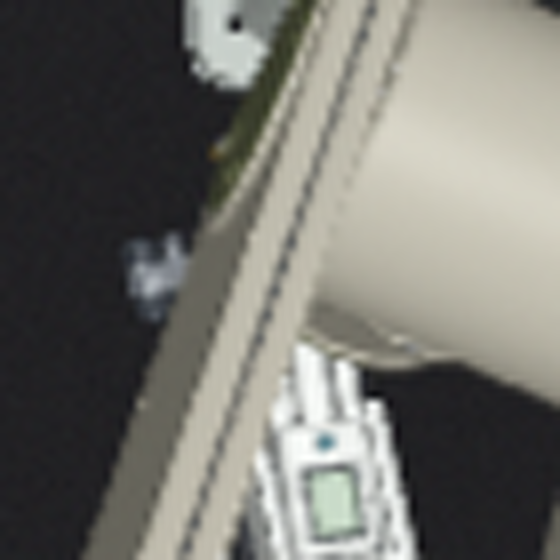

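```bash
python3 -m pendant '[0,0,3,0,34,0,0,4,0,34,0,0,5,0,34,0,0,6,0,34,0,0,8,0,34,0,0,10,0,34,0,0,12,0,34,0,0,12,0,34,0,0,12,0,34,0,0,8,0,34,0,0,4,0,34,0,0,0,0,34]';python3 - <<'E'
from h import *
s=snap("side");np.savez("s14.npz",**s)
crop(s,280,400,90,210,6,"pics/s14.png")
E
```

```text
time: 17.1
tool_pos: [453.1, -156.9, 125.1]
tcp_rot: [177.6, 0.3, 13.3]
ft_force: [-0.4, 0.4, -0.6]
finger_gap: 34.2
```

View pics/s14.png

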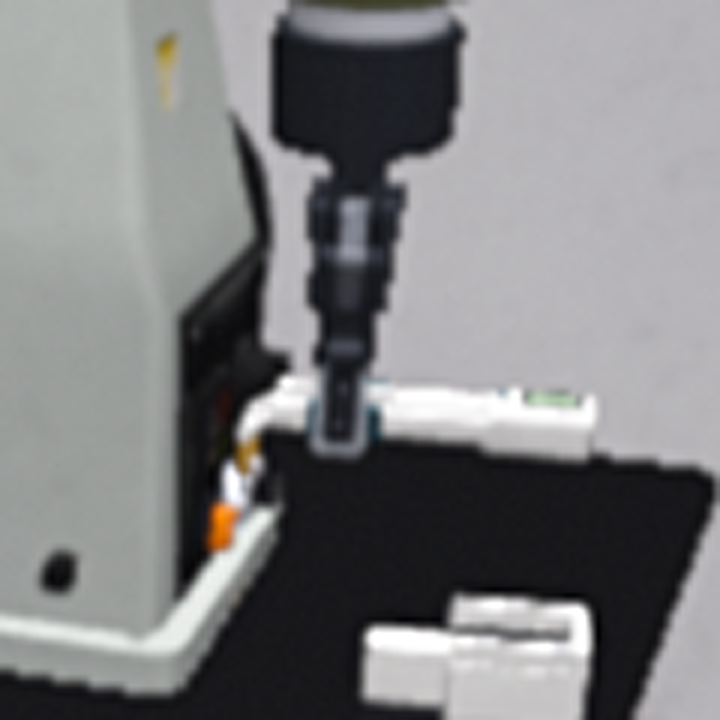

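```bash
python3 -m pendant '[-2,6,0,0,34,-2,12,0,0,34,-1,16,0,-0.02,34,0,18,0,-0.04,34,3,20,0,-0.06,34,6,20,0,-0.06,34,8,20,0,-0.06,34,8,20,0,-0.06,34,8,18,0,-0.06,34,8,14,0,-0.05,34,4,8,0,-0.03,34,2,4,0,0,34]';python3 -m pendant '[0,0,0,0,34,0,0,0,0,34,0,0,0,0,34]'
```

```text
time: 18.15
tool_pos: [484.0, 37.0, 114.4]
tcp_rot: [177.8, 1.3, -13.3]
ft_force: [-1.0, -0.7, -0.1]
finger_gap: 34.2
time: 18.4
tool_pos: [481.8, 39.0, 112.5]
tcp_rot: [177.8, 1.6, -12.9]
ft_force: [-0.1, 0.6, -0.5]
finger_gap: 34.5
```

```bash
python3 -m pendant '[4,5,-2,0,34,6,8,-5,0,34,6,8,-5,0,34,5,6,-5,0,34,3,4,-3,0,34,1,1,0,0,34,0,0,0,0,34,0,0,0,0,34,0,0,0,0,34]';python3 - <<'E'
from h import *
s=snap("side");np.savez("s15.npz",**s)
t=snap("top");np.savez("t15.npz",**t)
crop(s,220,340,150,260,6,"pics/s15.png");crop(t,240,340,150,250,6,"pics/t15.png")
print(sensors.sense()["tool_pos"],sensors.sense()["tcp_rot"])
E
```

```text
time: 19.15
tool_pos: [508.5, 72.9, 89.0]
tcp_rot: [177.7, 1.7, -13.0]
ft_force: [-1.0, 0.2, -1.5]
finger_gap: 34.2
[508.58836986  72.79401208  89.20145212] [177.74038928   1.64062161 -12.99921862]
```

View pics/s15.png

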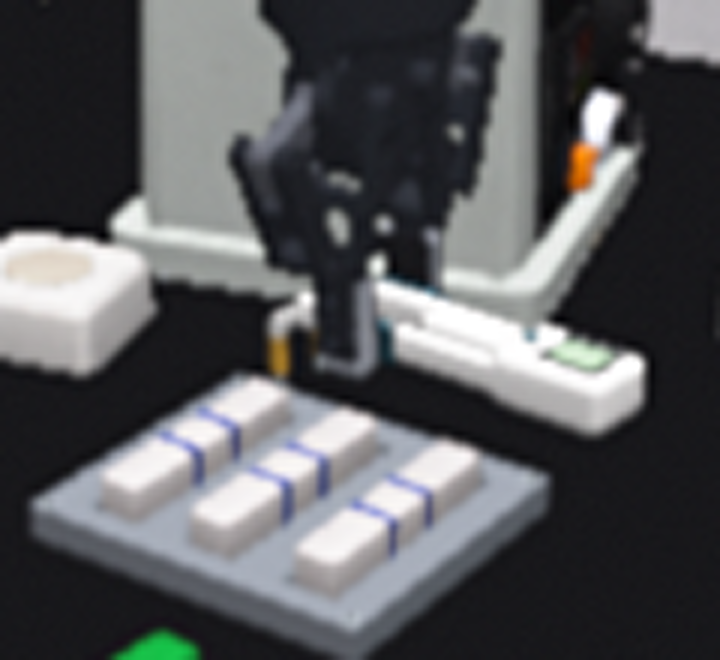

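View pics/t15.png

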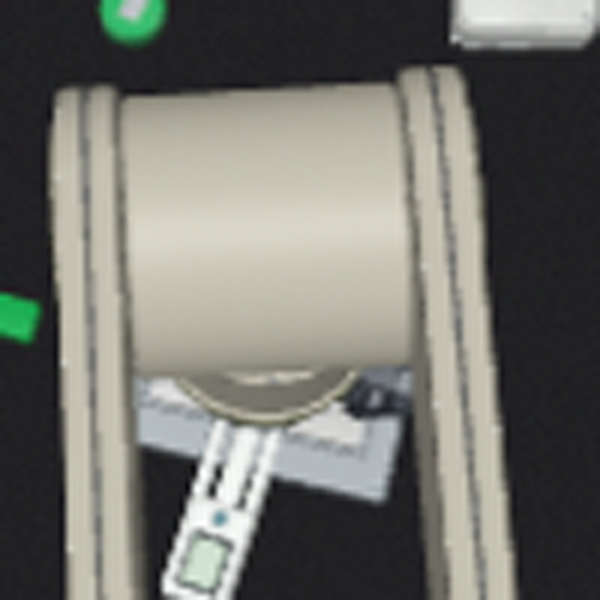

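```bash
cat > pred.py <<'E'
from tw import *
from scipy.spatial.transform import Rotation as Ro
Rg=Ro.from_euler("xyz",[177.8,.4,13.3],degrees=True); pg=np.array([453.,-156.3,30.8])
T0=Ro.from_euler("z",13.3,degrees=True)
og=np.array([453.,-156.3,44.])
bias=np.array([-2.2,-.8,0])
def tips(tcp,rot,half=12.):
    Rr=Ro.from_euler("xyz",rot,degrees=True)*Rg.inv()
    T=Rr*T0; o=np.array(tcp)+Rr.apply(og-pg)
    f=lambda p:o+T.apply(p)
    return f,T
def draw(s,tcp,rot,name,roi,S,half=12.,bar=None,b=bias):
    u0,u1,v0,v1=roi
    f,T=tips(tcp,rot); im=big(s,u0,u1,v0,v1,S)
    def pt(P): 
        u,v=proj(s,P); return (int(round((u-u0+.5)*S)),int(round((v-v0+.5)*S)))
    for sg in(1,-1):
        a=pt(f([42,sg*half,-38])+b); c=pt(f([42,sg*half,-20])+b); cv2.line(im,a,c,(255,0,255),1,cv2.LINE_AA); cv2.circle(im,a,3,(255,0,255),1)
    if bar is not None:
        y=np.radians(bar[2]); wire(im,s,corners(bar[0],bar[1],y,100,18,8,26),u0,v0,S,(0,0,255))
        for sg in(1,-1): cv2.circle(im,pt([bar[0]-np.sin(y)*12*sg,bar[1]+np.cos(y)*12*sg,26]),3,(0,255,0),1)
    cv2.imwrite(name,im)
    print("tips",[f([42,sg*half,-38]).round(1).tolist() for sg in(1,-1)], "T",T.as_euler("xyz",degrees=True).round(2))
E
python3 - <<'E'
from pred import *
s=dict(np.load("s15.npz"))
draw(s,[508.6,72.8,89.2],[177.74,1.64,-13],"pics/s15w.png",(230,310,180,255),10,12.,(547.3,62.8,-12.8))
E
```

```text
tips [[551.7, 75.1, 63.5], [546.3, 51.8, 63.5]] T [ -0.06   1.24 -13.  ]
```

View pics/s15w.png

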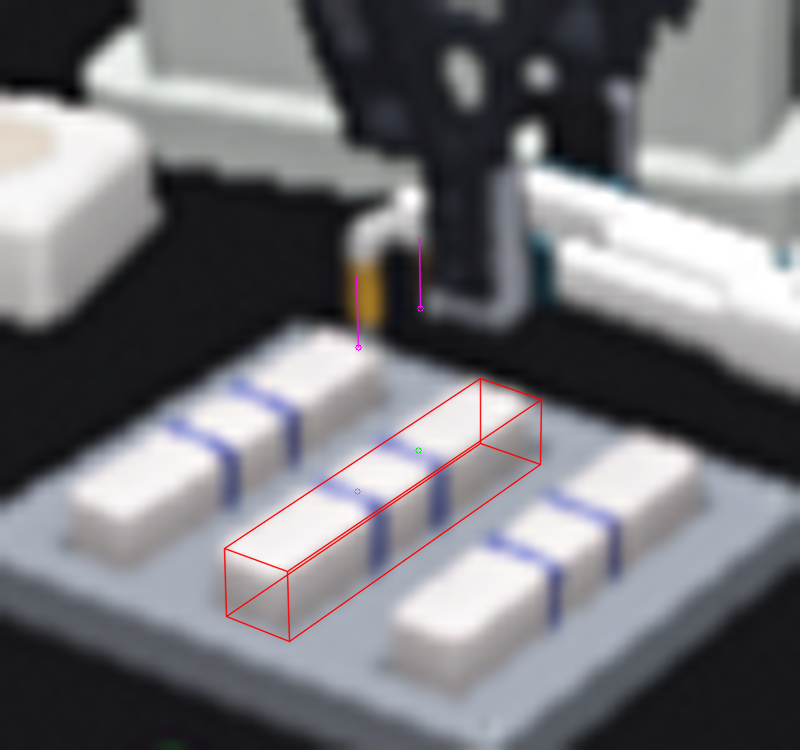

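```bash
cat > band.py <<'E'
from fit import *
def render(d,q,roi,S=1):
    u0,u1,v0,v1=roi
    x,y,yaw=q; c,s=np.cos(yaw),np.sin(yaw)
    h,w=d["frame"].shape[:2]; m=np.zeros((h*4,w*4),np.uint8)
    W=lambda a,b,z:[x+c*a-s*b,y+s*a+c*b,z]
    for b in(12,-12):
        for face in ([W(-9,b-2,26),W(9,b-2,26),W(9,b+2,26),W(-9,b+2,26)],[W(-9,b-2,26),W(-9,b+2,26),W(-9,b+2,14),W(-9,b-2,14)]):
            p=np.array([proj(d,f) for f in face])
            cv2.fillConvexPoly(m,np.round((p+.5)*4*16-8).astype(np.int32),255,cv2.LINE_AA,4)
    m=cv2.resize(m,(w,h),interpolation=cv2.INTER_AREA).astype(float)/255
    return cv2.GaussianBlur(m,(0,0),.6)[v0:v1,u0:u1]
def fitband(d,roi,q0):
    u0,u1,v0,v1=roi; f=d["frame"].astype(float)
    bl=(f[...,0]-f[...,2])[v0:v1,u0:u1]; bl=bl-np.median(bl); bl=np.clip(bl,0,None)
    def cost(q):
        m=render(d,q,roi); A=np.stack([m.ravel(),np.ones(m.size)],1); k,res,_,_=np.linalg.lstsq(A,bl.ravel(),rcond=None); return ((A@k-bl.ravel())**2).sum()
    x0=np.array(q0,float)
    for k in range(3):
        sim=np.array([x0,x0+[3,0,0],x0+[0,3,0],x0+[0,0,.05*(-1)**k]])
        r=minimize(cost,x0,method="Nelder-Mead",options=dict(initial_simplex=sim,xatol=.01,fatol=1)); x0=r.x
    return x0,r.fun/(bl**2).sum()
E
python3 - <<'E'
from band import *
y=np.radians(-12.8);c,sn=np.cos(y),np.sin(y)
for nm in("s10","s15"):
  s=dict(np.load(nm+".npz"))
  for k in(-46,0,46):
    q=[547.3+k*c,62.8+k*sn,y]
    p=np.array([proj(s,[q[0]-np.sin(y)*b+a*c,q[1]+np.cos(y)*b+a*sn,z]) for a in(-9,9) for b in(14,-14) for z in(14,26)])
    roi=(int(p[:,0].min())-3,int(p[:,0].max())+4,int(p[:,1].min())-3,int(p[:,1].max())+4)
    x,f=fitband(s,roi,q)
    d=x[:2]-[547.3,62.8]; print(nm,k,x[:2].round(1),np.degrees(x[2]).round(1),round(f,2),"block frame",(d[0]*c+d[1]*sn).round(1),(-d[0]*sn+d[1]*c).round(1))
E
```

```text
s10 -46 [502.7  73.5] -11.8 0.36 block frame -45.9 0.6
s10 0 [549.4  64.3] -12.7 0.32 block frame 1.7 1.9
s10 46 [592.5  53.3] -12.5 0.27 block frame 46.2 0.7
s15 -46 [502.7  73.5] -11.6 0.36 block frame -45.9 0.6
s15 0 [549.4  64.4] -12.6 0.32 block frame 1.7 2.0
s15 46 [592.5  53.3] -12.5 0.27 block frame 46.2 0.8
```

```bash
python3 -m pendant '[1,1,-4,0,34,1,0.5,-5,0,34,1,0,-5,0,34,0,0,-5,0,34,0,0,-3,0,34,0,0,0,0,34,0,0,0,0,34,0,0,0,0,34]';python3 - <<'E'
from pred import *
s=snap("side");np.savez("s16.npz",**s);st=sensors.sense();print(st["tool_pos"],st["tcp_rot"],st["finger_gap"])
draw(s,st["tool_pos"],st["tcp_rot"],"pics/s16w.png",(235,295,190,245),13,12.,(549.4,64.3,-12.7))
crop(s,235,295,190,245,13,"pics/s16.png")
E
```

```text
time: 19.92
tool_pos: [511.4, 73.7, 64.7]
tcp_rot: [177.7, 1.6, -13.1]
ft_force: [0.3, 0.3, -1.1]
finger_gap: 34.0
[511.44094364  73.67595694  64.76950983] [177.73294476   1.63970796 -13.06186989] 34.488050188934416
tips [[554.5, 76.0, 39.1], [549.1, 52.6, 39.1]] T [ -0.07   1.24 -13.06]
```

View pics/s16w.png

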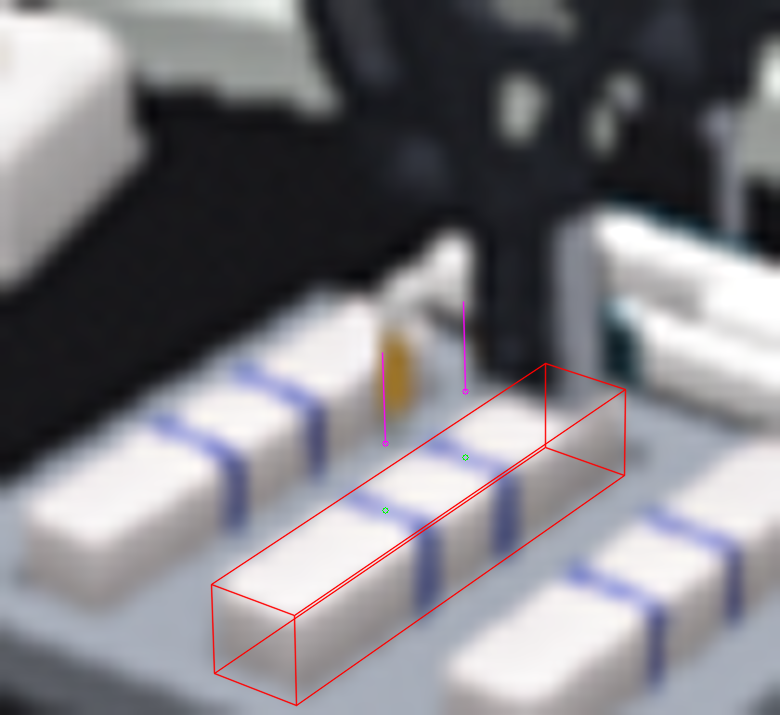

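View pics/s16.png

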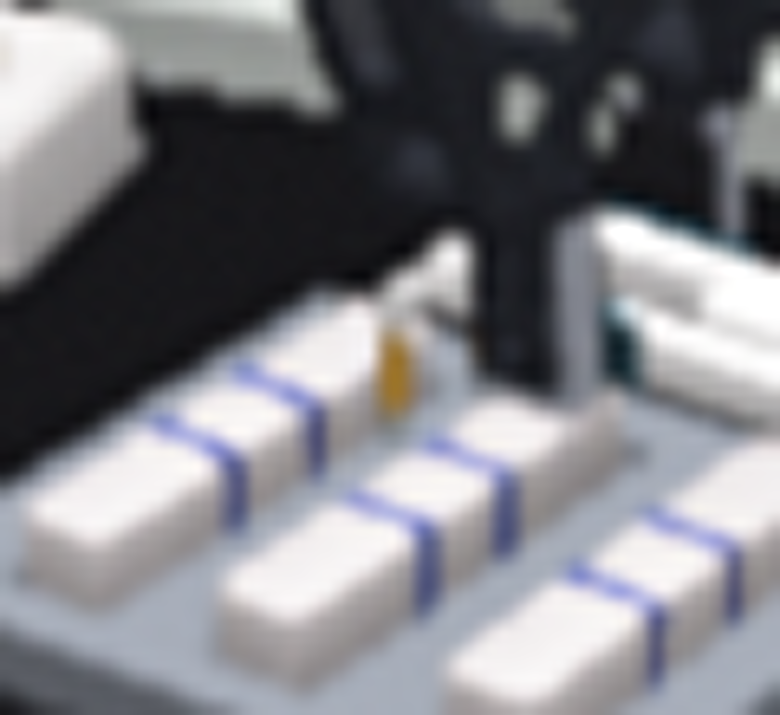

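```bash
python3 -m pendant '[0,0,6,0,34,0,0,10,0,34,0,0,12,0.04,34,-2,4,12,0.08,34,-3,8,6,0.12,34,-3,10,2,0.12,34,-3,10,2,0.12,34,-3,10,0,0.12,34,-3,10,0,0.12,34,-3,10,0,0.12,34,-3,10,0,0.12,34,-3,10,0,0.12,34]';python3 -m pendant '[0,10,0,0.12,34,0,10,0,0.12,34,0,6,0,0.12,34,0,3,0,0.1,34,0,0,0,0.06,34,0,0,0,0,34,0,0,0,0,34,0,0,0,0,34,0,0,0,0,34]';python3 - <<'E'
from pred import *
s=snap("side");np.savez("s17.npz",**s);st=sensors.sense();print(st["tool_pos"],st["tcp_rot"],st["finger_gap"])
f,T=tips(st["tool_pos"],st["tcp_rot"]); u,v=proj(s,f([42,0,-20]));print(u,v)
u,v=int(u),int(v)
draw(s,st["tool_pos"],st["tcp_rot"],"pics/s17w.png",(u-30,u+30,v-27,v+28),13,12.)
crop(s,u-30,u+30,v-27,v+28,13,"pics/s17.png")
E
```

```text
time: 20.97
tool_pos: [489.7, 158.0, 132.7]
tcp_rot: [177.3, 0.8, 51.0]
ft_force: [-0.2, 0.1, -0.7]
finger_gap: 34.3
time: 21.72
tool_pos: [492.2, 192.1, 144.8]
tcp_rot: [176.7, 0.4, 82.3]
ft_force: [0.2, -0.3, -0.8]
finger_gap: 34.3
[492.20683747 192.10401295 144.79918679] [176.71987125   0.42678246  82.33234647] 34.33815512216249
255.2356135723294 220.20038053652902
tips [[486.4, 235.3, 119.8], [510.2, 232.1, 120.2]] T [-1.080e+00  3.000e-02  8.234e+01]
```

View pics/s17w.png

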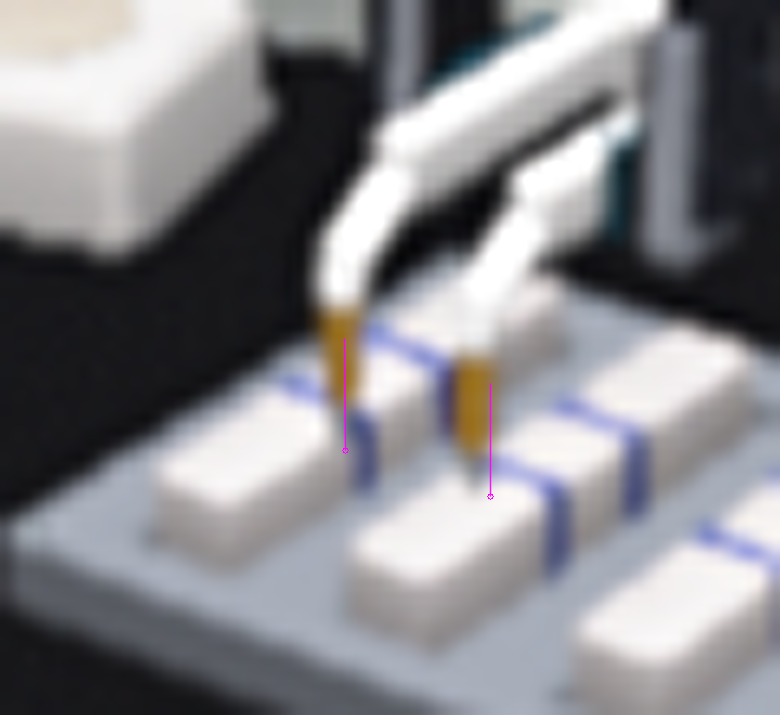

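```bash
cat > brass.py <<'E'
from pred import *
def brass(d,roi):
    u0,u1,v0,v1=roi
    f=d["frame"].astype(float)[v0:v1,u0:u1]; w=np.clip((f[...,2]-f[...,0])-40,0,None)
    n,lab,st,ce=cv2.connectedComponentsWithStats((w>30).astype(np.uint8))
    out=[]
    for i in range(1,n):
        if st[i,4]<5: continue
        m=cv2.dilate((lab==i).astype(np.uint8),np.ones((3,3)))>0
        yy,xx=np.nonzero(m); ww=w[m]; out.append((np.average(xx,weights=ww)+u0,np.average(yy,weights=ww)+v0,ww.sum()/w.max(),st[i,2],st[i,3]))
    return out
E
python3 - <<'E'
from brass import *
s=dict(np.load("s17.npz"))
B=sorted(brass(s,(225,285,193,248)));print(np.round(B,2))
f,T=tips([492.2,192.1,144.8],[176.72,.427,82.33])
from scipy.optimize import least_squares
def r(q):
    out=[]
    for sg,b in zip((1,-1),(B[1],B[0]) if proj(s,f([42,12,-25]))[0]>proj(s,f([42,-12,-25]))[0] else (B[0],B[1])):
        out+= list(np.array(proj(s,f([42,sg*q[0],q[1]])+bias+[q[2],0,0]))-b[:2])
    return out
x=least_squares(r,[12,-25,0]);print(x.x,x.fun)
def r2(q):
    out=[]
    for sg,b in zip((1,-1),(B[1],B[0])):
        out+= list(np.array(proj(s,f([42,sg*q[0],-26])+[q[1],q[2],0]))-b[:2])
    return out
x=least_squares(r2,[12,0,0]);print(x.x,x.fun)
E
```

```text
[[250.73 219.66   9.31   2.     7.  ]
 [260.93 223.56  11.61   3.     6.  ]]
[ 11.13349266 -23.13046016   1.49100235] [ 0.10602582 -0.34431043 -0.10748489  0.34904723]
[11.22712128  1.52983423 -5.55217064] [ 0.10602564 -0.34431114 -0.10748513  0.3490465 ]
```

```bash
python3 -m pendant '[-28,-11,0,0,34,-28,-11,0,0,34,-28,-11,0,0,34]';python3 -m pendant '[0,0,0,0,34,0,0,0,0,34,0,0,0,0,34]'; python3 -m pendant '[6,2,0,0,34,6,2,0,0,34,6,2,0,0,34,6,2,0,0,34,6,2,0,0,34,6,2,0,0,34]'
```

```text
time: 22.02
tool_pos: [409.1, 158.8, 142.9]
tcp_rot: [176.9, 0.5, 82.1]
ft_force: [-0.2, -0.5, -0.1]
finger_gap: 34.5
time: 22.27
tool_pos: [403.4, 156.6, 141.0]
tcp_rot: [177.1, 0.6, 81.9]
ft_force: [-0.4, 0.4, -1.1]
finger_gap: 34.3
time: 22.77
tool_pos: [446.2, 170.7, 142.1]
tcp_rot: [176.9, 0.5, 81.8]
ft_force: [-0.1, 0.8, -0.5]
finger_gap: 34.3
```

```bash
python3 -m pendant '[0,0,0,0,35.1,0,0,0,0,35.1,0,0,0,0,35.1,0,0,0,0,35.1]'; cat > gap.py <<'E'
from brass import *
import sys
s=snap("side");np.savez(sys.argv[1]+".npz",**s);st=sensors.sense();print(st["tool_pos"],st["tcp_rot"],st["finger_gap"])
f,T=tips(st["tool_pos"],st["tcp_rot"]); T=Ro.from_euler("xyz",[st["tcp_rot"][0]-180,T.as_euler("xyz",degrees=True)[1],st["tcp_rot"][2]],degrees=True)
o=f([0,0,0]); g=lambda p:o+T.apply(p)
u,v=map(int,proj(s,g([42,0,-22])))
B=sorted(brass(s,(u-30,u+30,v-27,v+28)));print(np.round(B,2))
crop(s,u-30,u+30,v-27,v+28,13,"pics/"+sys.argv[1]+".png")
if len(B)==2:
    def r2(q):
        out=[]
        for sg,b in zip((1,-1),(B[1],B[0])): out+= list(np.array(proj(s,g([42,sg*q[0],-25])+[q[1],q[2],0]))-b[:2])
        return out
    x=least_squares(r2,[12,0,0]) if 0 else None
    from scipy.optimize import least_squares
    x=least_squares(r2,[12,0,0]);print("gap",2*x.x[0],"off",x.x[1:],x.fun.round(2))
    a=np.array(proj(s,g([42,12,-25])))-np.array(proj(s,g([42,-12,-25]))); d=np.array(B[1][:2])-np.array(B[0][:2]); print("gap by u",24*d[0]/a[0])
E
python3 gap.py s18
```

```text
time: 23.1
tool_pos: [447.8, 171.3, 141.4]
tcp_rot: [177.0, 0.6, 81.8]
ft_force: [0.3, -0.7, -0.3]
finger_gap: 35.2
[447.69334394 171.22585096 141.37692508] [177.03068051   0.56313123  81.81943557] 35.313082574127115
[[277.69 220.97  11.21   2.     7.  ]
 [289.4  224.96  11.43   2.     7.  ]]
gap 24.591976594615115 off [-1.81625752 -3.53636556] [ 0.   -0.01 -0.    0.01]
gap by u 24.54535902363191
```

View pics/s18.png

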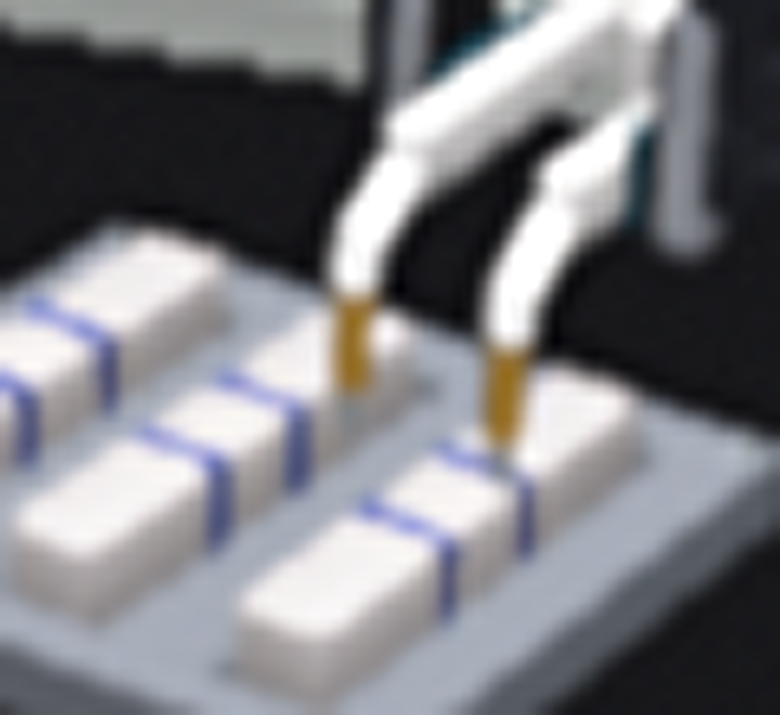

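```bash
python3 -m pendant '[3,1,-4,0,35,3,1,-4,0,35,2,1,-2,0,35]'>/dev/null; python3 gap.py s19|tail -3; python3 -m pendant '[4,-3,-4,0,35,3,-3,-4,0,35,2,-1,-2,0,35]'; python3 gap.py s20|tail -3;  python3 -m pendant '[4,-3,-1,0,35,3,-3,-1,0,35,2,-1,-1,0,35]'; python3 gap.py s21|tail -3
```

```text
[284.36 229.77   9.74   2.     6.  ]]
gap 24.424806225152825 off [-1.79335321 -3.73533137] [-0.01  0.04  0.01 -0.04]
gap by u 24.44652580972542
time: 23.7
tool_pos: [465.8, 167.2, 120.0]
tcp_rot: [177.0, 0.5, 81.9]
ft_force: [-0.6, 0.1, -0.2]
finger_gap: 35.1
 [280.79 232.12   8.65   2.     6.  ]]
gap 24.135410712457574 off [-1.69575441 -3.62158191] [-0.05  0.13  0.05 -0.13]
gap by u 24.310299209262194
time: 24.0
tool_pos: [475.4, 159.2, 116.2]
tcp_rot: [177.0, 0.6, 81.8]
ft_force: [0.1, 0.0, -0.8]
finger_gap: 34.7
 [277.62 230.88   9.62   2.     5.  ]]
gap 24.445426307473696 off [-1.77268681 -3.7578054 ] [-0.03  0.09  0.03 -0.09]
gap by u 24.553408805975067
```

```bash
cat >> pred.py <<'E'
def tips(tcp,rot,half=12.):
    R=Ro.from_euler("xyz",rot,degrees=True)
    Rr=R*Rg.inv(); pit=(Rr*T0).as_euler("xyz",degrees=True)[1]
    T=Ro.from_euler("xyz",[rot[0]-180,pit,rot[2]],degrees=True)
    o=np.array(tcp)+T.apply([-2,0,13.2])
    return (lambda p:o+T.apply(p)),T
E
python3 - <<'E'
from pred import *
f,T=tips([508,71,50],[177.7,1.6,-12.8]); print(f([42,0,-38]), f([42,12,-38]),f([42,-12,-38]))
E
```

```text
[546.27086175  61.28444173  24.38771645] [548.9174671   72.97904138  23.90624056] [543.6242564   49.58984207  24.86919235]
```

```bash
python3 -m pendant '[2,-3,0,-0.06,34.8,3,-6,0,-0.1,34.8,3,-6,0,-0.12,34.8,3,-6,0,-0.12,34.8,3,-6,0,-0.12,34.8,3,-7,0,-0.12,34.8,3,-7,0,-0.12,34.8,3,-7,0,-0.12,34.8,3,-7,0,-0.12,34.8,3,-7,0,-0.12,34.8,3,-6,0,-0.12,34.8,2,-4,0,-0.12,34.8]';python3 -m pendant '[0,-2,0,-0.12,34.8,0,0,0,-0.12,34.8,0,0,0,-0.05,34.8,0,0,0,0,34.8,0,0,0,0,34.8,0,0,0,0,34.8]'
```

```text
time: 25.05
tool_pos: [512.3, 84.0, 117.3]
tcp_rot: [177.0, 0.4, 0.9]
ft_force: [0.1, 0.7, -2.1]
finger_gap: 35.1
time: 25.55
tool_pos: [513.9, 80.3, 117.9]
tcp_rot: [177.0, 0.3, -16.7]
ft_force: [0.4, 0.0, -0.4]
finger_gap: 35.2
```

```bash
python3 -m pendant '[0,-1,-4,0.02,34.8,0,-2,-7,0.03,34.8,0,-1,-8,0.02,34.8,0,-1,-8,0,34.8,0,0,-8,0,34.8,0,0,-7,0,34.8,0,0,-5,0,34.8,0,0,-2,0,34.8,0,0,0,0,34.8,0,0,0,0,34.8,0,0,0,0,34.8]';cat > look.py <<'E'
from brass import *
import sys
s=snap("side");np.savez(sys.argv[1]+".npz",**s);st=sensors.sense();print(st["tool_pos"].round(1),st["tcp_rot"].round(2),st["finger_gap"],st["ft_force"].round(1))
draw(s,st["tool_pos"],st["tcp_rot"],"pics/"+sys.argv[1]+".png",(235,295,190,245),13,12.,(549.4,64.3,-12.7))
print(np.round(brass(s,(235,295,190,245)),2))
E
python3 look.py s22
```

```text
time: 26.47
tool_pos: [512.8, 75.5, 63.2]
tcp_rot: [177.0, 0.4, -11.9]
ft_force: [-0.2, -0.2, -1.0]
finger_gap: 34.7
[512.9  75.5  63.3] [176.98   0.4  -11.93] 35.04274899913234 [-0.5 -0.  -0.8]
tips [[554.3, 77.7, 37.9], [549.3, 54.2, 39.2]] T [ -3.02  -0.   -11.93]
[[263.51 219.66   8.73   2.     4.  ]]
```

View pics/s22.png

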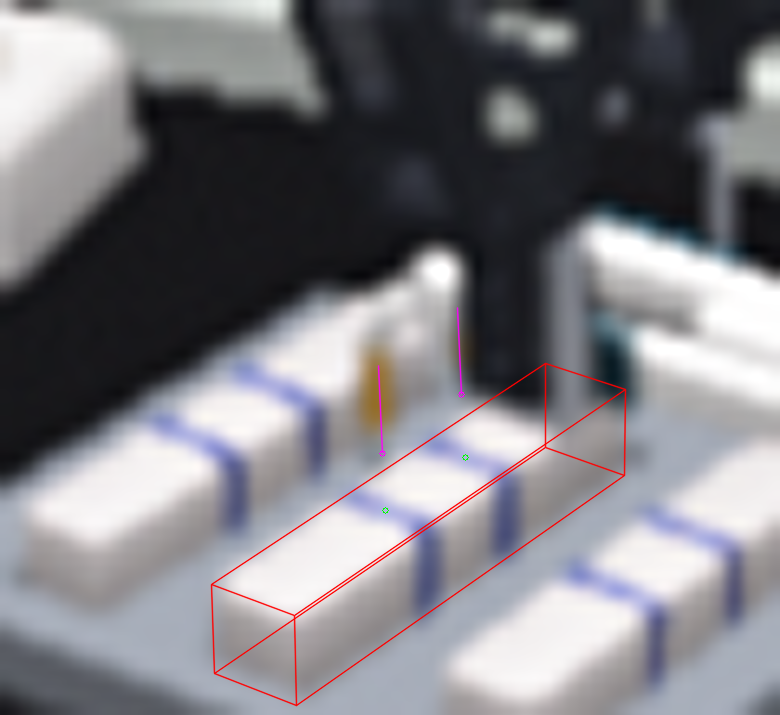

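```bash
python3 -m pendant '[-0.3,-0.5,-3,-0.014,34.8,0,-0.5,-3,0,34.8,0,0,-2,0,34.8,0,0,0,0,34.8,0,0,0,0,34.8]';python3 look.py s23
```

```text
time: 26.93
tool_pos: [513.8, 74.5, 56.0]
tcp_rot: [177.0, 0.2, -12.8]
ft_force: [1.2, 0.3, -0.2]
finger_gap: 34.6
[513.7  74.5  55.9] [177.02   0.25 -12.84] 35.022285211804395 [-0.5 -0.6 -0.8]
tips [[555.2, 76.0, 30.6], [549.9, 52.7, 31.9]] T [ -2.98  -0.15 -12.84]
[[263.39 221.76   7.35   2.     5.  ]]
```

View pics/s23.png

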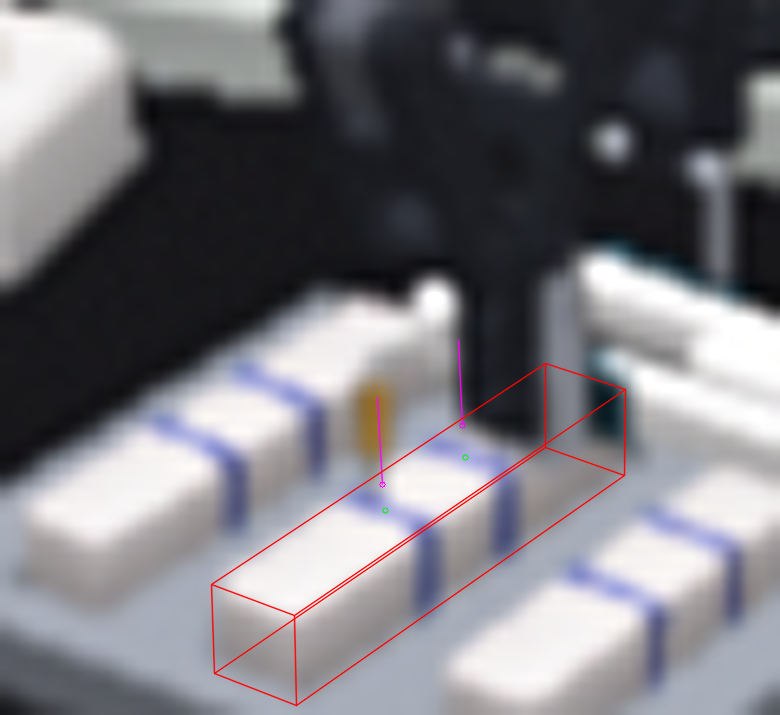

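```bash
python3 - <<'E'
from brass import *
from scipy.optimize import least_squares
D=[("s15",[508.6,72.8,89.2],[177.74,1.64,-13],12),("s16",[511.44,73.68,64.77],[177.73,1.64,-13.06],11.2),
("s22",[512.9,75.5,63.3],[176.98,.4,-11.93],12),("s23",[513.7,74.5,55.9],[177.02,.25,-12.84],12),
("s17",[492.2,192.1,144.8],[176.72,.427,82.33],11.2),("s18",[447.7,171.2,141.4],[177.03,.56,81.82],12.2),("s20",[465.8,167.2,120],[177,.5,81.9],12.1),("s21",[475.4,159.2,116.2],[177,.6,81.8],12.1)]
D[0]=("s15",D[0][1],D[0][2],11.2)
obs=[]
for nm,p,r,h in D:
    s=dict(np.load(nm+".npz")); f,T=tips(p,r)
    u,v=map(int,proj(s,f([42,0,-25])))
    B=sorted(brass(s,(u-28,u+28,v-22,v+22)),key=lambda b:b[0]); print(nm,np.round(B,1).tolist())
    if r[2]>50: obs+=[(s,f,-h,B[0]),(s,f,h,B[1])]
    else: obs.append((s,f,h,max(B,key=lambda b:b[2])))
def res(q):
    out=[]
    for s,f,h,b in obs: out+=list(np.array(proj(s,f([42+q[0],h+q[1],q[2]])+np.array([q[3],q[4],0])))-b[:2])
    # priors (mm): fwd 0±1.5, lat 0±.7, z -24.5±1.5, bias (-2.2,-.8)±1
    return np.array(out+[q[0]/3,q[1]/1.5,(q[2]+24.5)/4,(q[3]+2.2)/2,(q[4]+.8)/2])
x=least_squares(res,[0,0,-24.5,-2.2,-.8]); print(x.x.round(2)); print(x.fun.reshape(-1)[:2*len(obs)].reshape(-1,2).round(2))
q=x.x
f,T=tips([513.7,74.5,55.9],[177.02,.25,-12.84])
for h in(12,-12): print("side-frame tip",(f([42+q[0],h+q[1],-38])+[q[3],q[4],0]).round(2))
y=np.radians(-12.7)
for b in(12,-12): print("mark",549.4-np.sin(y)*b,64.3+np.cos(y)*b)
E
```

```text
s15 [[266.1, 209.0, 10.8, 3.0, 5.0]]
s16 [[264.9, 218.4, 7.5, 2.0, 5.0]]
s22 [[263.5, 219.7, 8.7, 2.0, 4.0]]
s23 [[263.4, 221.8, 7.3, 2.0, 5.0]]
s17 [[250.7, 219.7, 9.3, 2.0, 7.0], [260.9, 223.6, 11.6, 3.0, 6.0]]
s18 [[277.7, 221.0, 11.2, 2.0, 7.0], [289.4, 225.0, 11.4, 2.0, 7.0]]
s20 [[269.6, 228.5, 9.8, 2.0, 6.0], [280.8, 232.1, 8.6, 2.0, 6.0]]
s21 [[266.6, 227.2, 8.6, 2.0, 6.0], [277.6, 230.9, 9.6, 2.0, 5.0]]
[ -0.19  -0.43 -24.49  -1.54  -0.41]
[[-0.1  -0.04]
 [-0.07  0.1 ]
 [-0.01 -0.41]
 [ 0.08 -0.07]
 [ 0.45  0.34]
 [ 0.7   0.07]
 [-0.09  0.01]
 [-0.16 -0.04]
 [-0.12 -0.21]
 [-0.16  0.07]
 [-0.04 -0.03]
 [-0.19  0.12]]
side-frame tip [553.32  75.24  30.64]
side-frame tip [547.99  51.87  31.88]
mark 552.038154452234 76.00641452735027
mark 546.7618455477659 52.59358547264972
```

```bash
python3 -m pendant '[-1,0.5,-1,0,34.8,-0.5,0.3,-1,0,34.8,0,0,-1,0,34.8,0,0,0,0,34.8,0,0,0,0,34.8]';python3 look.py s24
```

```text
time: 27.4
tool_pos: [512.2, 75.4, 52.8]
tcp_rot: [177.0, 0.2, -12.8]
ft_force: [0.3, 0.1, -0.6]
finger_gap: 35.0
[512.1  75.4  52.8] [177.03   0.24 -12.83] 34.972161271008204 [ 0.6 -0.1 -0.8]
tips [[553.6, 77.0, 27.5], [548.3, 53.6, 28.8]] T [ -2.97  -0.16 -12.83]
[[263.68 223.07   7.06   2.     5.  ]]
```

View pics/s24.png

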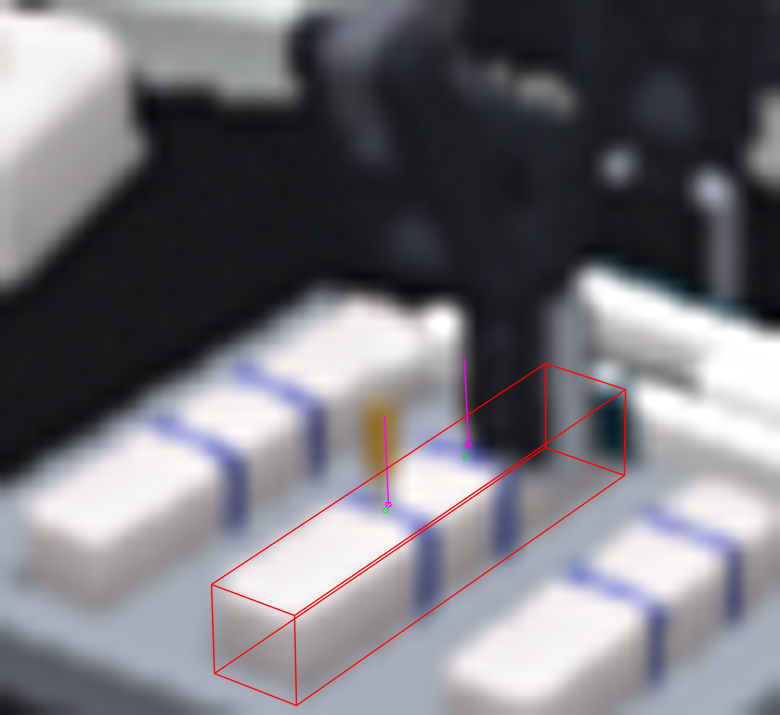

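```bash
python3 -m pendant '[0.3,-0.2,-1.5,0,34.8,0,0,-1.5,0,34.8,0,0,0,0,34.8,0,0,0,0,34.8]';python3 look.py s25
```

```text
time: 27.78
tool_pos: [512.9, 75.2, 49.9]
tcp_rot: [177.0, 0.2, -12.8]
ft_force: [-0.8, 0.7, 1.0]
finger_gap: 35.1
[512.8  75.2  49.8] [177.04   0.2  -12.83] 35.1185125427554 [ 0.  -0.4 -0.8]
tips [[554.3, 76.8, 24.6], [549.0, 53.4, 25.8]] T [ -2.96  -0.2  -12.83]
[[263.38 224.09   6.43   2.     4.  ]]
```

View pics/s25.png

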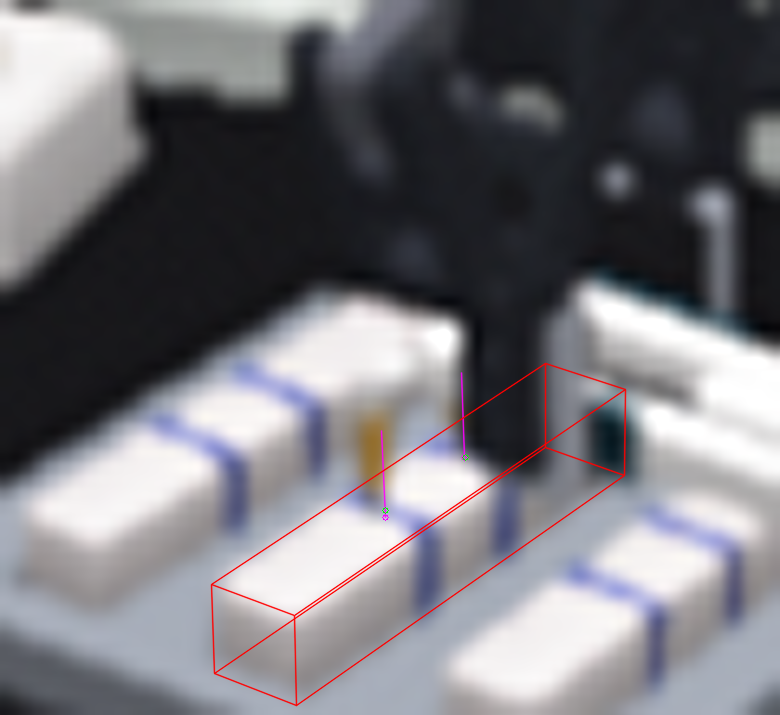

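```bash
python3 -m pendant '[-0.4,0,-1,0,34.8,-0.3,0,-0.8,0,34.8,0,0,0,0,34.8,0,0,0,0,34.8]';python3 look.py s26; for i in 1 2 3 4 5 6; do python3 -c "
from bench import viewer,sensors
viewer.snapshot('side'); s=sensors.sense(); print(s['ft_force'].round(2),s['tool_pos'].round(2))"; done
```

```text
time: 28.17
tool_pos: [512.6, 75.2, 48.3]
tcp_rot: [177.0, 0.1, -12.8]
ft_force: [1.2, 0.1, 1.1]
finger_gap: 35.0
[512.6  75.2  48.3] [ 1.7705e+02  1.4000e-01 -1.2820e+01] 35.07595882253823 [0.4 0.2 0.6]
tips [[554.1, 76.8, 23.1], [548.7, 53.4, 24.3]] T [ -2.95  -0.26 -12.82]
[[263.37 224.81   6.35   2.     4.  ]]
[-0.89 -0.27  0.25] [512.57  75.22  48.32]
[ 0.71 -0.6   0.78] [512.6   75.23  48.36]
[0.22 0.85 0.74] [512.56  75.24  48.31]
[-0.65  0.32  0.21] [512.56  75.25  48.31]
[ 0.49 -0.02  1.28] [512.54  75.23  48.29]
[-0.17  0.58  0.01] [512.58  75.24  48.32]
```

View pics/s26.png

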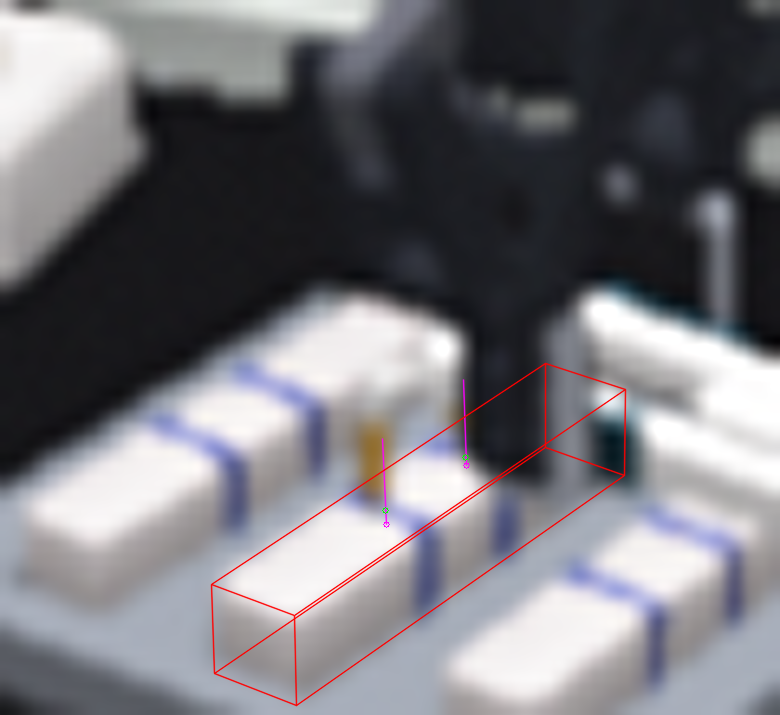

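```bash
cat > chk.py <<'E'
from brass import *
import sys
q=[-.19,-.43,-24.49,-1.54,-.41]
s=dict(np.load(sys.argv[1]+".npz")); p=np.array(eval(sys.argv[2]));r=eval(sys.argv[3])
f,T=tips(p,r); B=max(brass(s,(235,295,190,245)),key=lambda b:b[2]); u=proj(s,f([42+q[0],12+q[1],q[2]])+np.array([q[3],q[4],0]))
print("resid px",np.array(u)-B[:2])
y=np.radians(-12.7); M=np.array([549.4,64.3])
t=(f([42+q[0],q[1],-36])+[q[3],q[4],0])[:2]-M; print("tip mid err in bar frame x,y",t[0]*np.cos(y)+t[1]*np.sin(y),-t[0]*np.sin(y)+t[1]*np.cos(y))
E
python3 chk.py s26 "[512.57,75.23,48.32]" "[177.05,.14,-12.82]"; python3 chk.py s23 "[513.7,74.5,55.9]" "[177.02,.25,-12.84]"; python3 chk.py s24 "[512.1,75.4,52.8]" "[177.03,.24,-12.83]"
python3 - <<'E'
from band import *
s=dict(np.load("s23.npz"));y=np.radians(-12.8)
print(fitband(s,(258,277,220,240),[549.4,64.3,y]))
E
```

```text
resid px [ 0.45014382 -0.00679889]
tip mid err in bar frame x,y 0.16531485704687027 0.14071490093961475
resid px [ 0.08403901 -0.07408235]
tip mid err in bar frame x,y 1.3841345733744816 -0.3487343342280455
resid px [0.28852942 0.11467936]
tip mid err in bar frame x,y -0.3703226444283144 0.18841178257530017
(array([ 5.49507324e+02,  6.38211308e+01, -2.22790932e-01]), np.float64(0.2812391122730121))
```

```bash
python3 -m pendant '[-0.4,-0.3,0,0,34.8,-0.3,-0.2,0,0,34.8,0,0,0,0,34.8]';python3 look.py s27; for i in 1 2 3 4 5 6; do python3 -c "
from bench import viewer,sensors
viewer.snapshot('side'); s=sensors.sense(); print(s['ft_force'].round(2),s['tool_pos'].round(2),s['tcp_rot'].round(2),s['finger_gap'])"; done
```

```text
time: 28.77
tool_pos: [512.0, 74.8, 48.4]
tcp_rot: [177.1, 0.1, -12.8]
ft_force: [0.1, 0.3, 1.6]
finger_gap: 35.0
[512.   74.8  48.4] [ 1.7707e+02  1.2000e-01 -1.2820e+01] 35.38663969767313 [-0.6  0.2 -0.1]
tips [[553.5, 76.3, 23.2], [548.2, 53.0, 24.5]] T [ -2.93  -0.28 -12.82]
[[263.59 224.62   7.2    2.     4.  ]]
[0.01 0.05 0.05] [512.    74.83  48.41] [ 1.7707e+02  1.2000e-01 -1.2820e+01] 34.880826585652045
[ 0.43 -0.46  0.16] [511.99  74.82  48.39] [ 1.7707e+02  1.2000e-01 -1.2820e+01] 35.34452245780211
[0.98 0.42 0.56] [511.99  74.83  48.38] [ 1.7706e+02  1.2000e-01 -1.2820e+01] 34.970390129737
[-0.75  0.39  0.04] [512.    74.8   48.39] [ 1.7706e+02  1.2000e-01 -1.2820e+01] 35.00585118699744
[ 0.14  0.4  -0.45] [512.    74.83  48.37] [ 1.7707e+02  1.2000e-01 -1.2820e+01] 35.052835924785725
[0.79 0.64 0.02] [512.02  74.84  48.38] [ 1.7706e+02  1.2000e-01 -1.2820e+01] 34.80779127740641
```

View pics/s27.png

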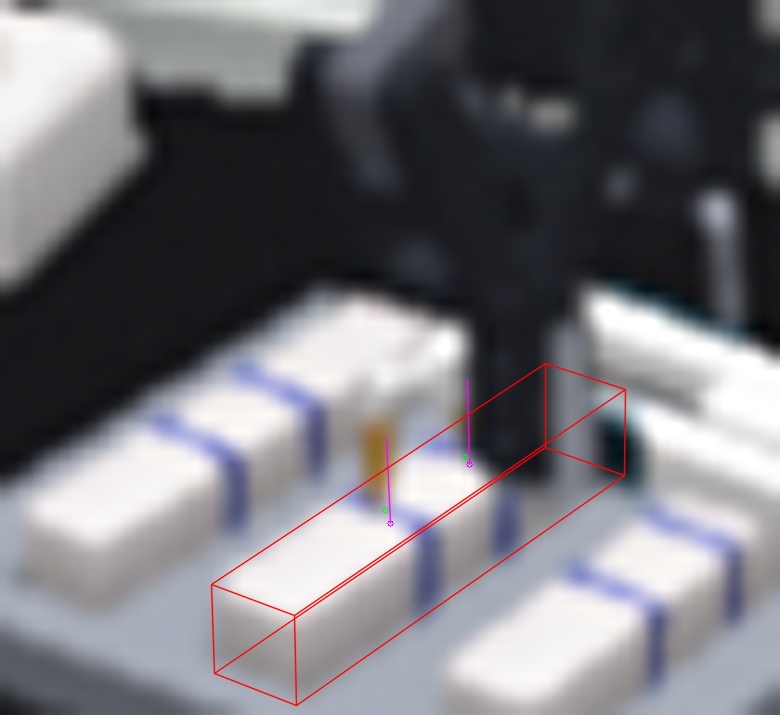

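```bash
python3 -m pendant '[0,0,-0.8,0,34.8,0,0,0,0,34.8,0,0,0,0,34.8]';python3 look.py s28; for i in 1 2 3 4 5 6 7 8; do python3 -c "
from bench import viewer,sensors
viewer.snapshot('side'); s=sensors.sense(); print(s['ft_force'].round(2),s['tool_pos'].round(2),s['tcp_rot'].round(2),round(s['finger_gap'],1))"; done; python3 chk.py s28 "[512,74.83,47.7]" "[177.07,.12,-12.82]"; python3 - <<'E'
from h import *
s=snap("side");cv2.imwrite("pics/s28f.png",s["frame"])
E
```

```text
time: 29.37
tool_pos: [512.0, 74.8, 47.5]
tcp_rot: [177.1, 0.1, -12.8]
ft_force: [0.3, 0.5, 0.4]
finger_gap: 35.1
[512.   74.8  47.5] [ 1.7707e+02  1.2000e-01 -1.2820e+01] 34.8436890422244 [0.3 0.4 0. ]
tips [[553.5, 76.4, 22.4], [548.2, 53.0, 23.6]] T [ -2.93  -0.28 -12.82]
[[263.57 224.8    7.11   2.     4.  ]]
[-0.06  0.16 -0.14] [512.01  74.78  47.54] [ 1.7706e+02  1.2000e-01 -1.2820e+01] 35.3
[0.37 0.03 1.16] [512.    74.83  47.54] [ 1.7706e+02  1.2000e-01 -1.2820e+01] 34.6
[-0.08 -0.51 -0.1 ] [512.    74.8   47.52] [ 1.7706e+02  1.2000e-01 -1.2820e+01] 35.0
[-0.39  0.11  1.12] [512.01  74.81  47.55] [ 1.7706e+02  1.2000e-01 -1.2820e+01] 35.2
[ 0.01 -0.4   1.  ] [512.01  74.82  47.57] [ 1.7706e+02  1.2000e-01 -1.2820e+01] 35.1
[-0.35 -0.21  0.81] [512.    74.83  47.55] [ 1.7707e+02  1.2000e-01 -1.2820e+01] 35.1
[0.67 1.54 0.12] [512.03  74.83  47.57] [ 1.7706e+02  1.2000e-01 -1.2820e+01] 35.0
[ 0.54 -0.13  1.54] [511.98  74.83  47.52] [ 1.7706e+02  1.3000e-01 -1.2820e+01] 34.6
resid px [0.55072262 0.20673761]
tip mid err in bar frame x,y -0.29490643554426066 -0.3668872433162731
```

View pics/s28f.png

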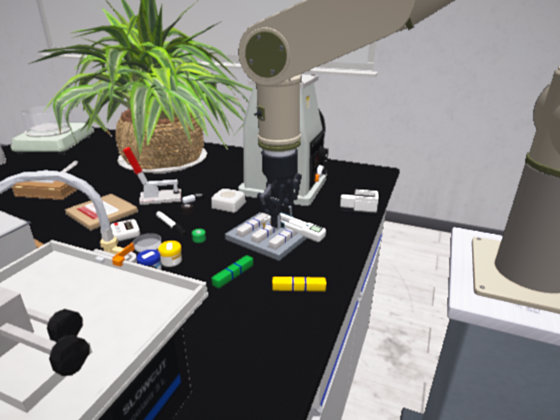

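View pics/s28.png

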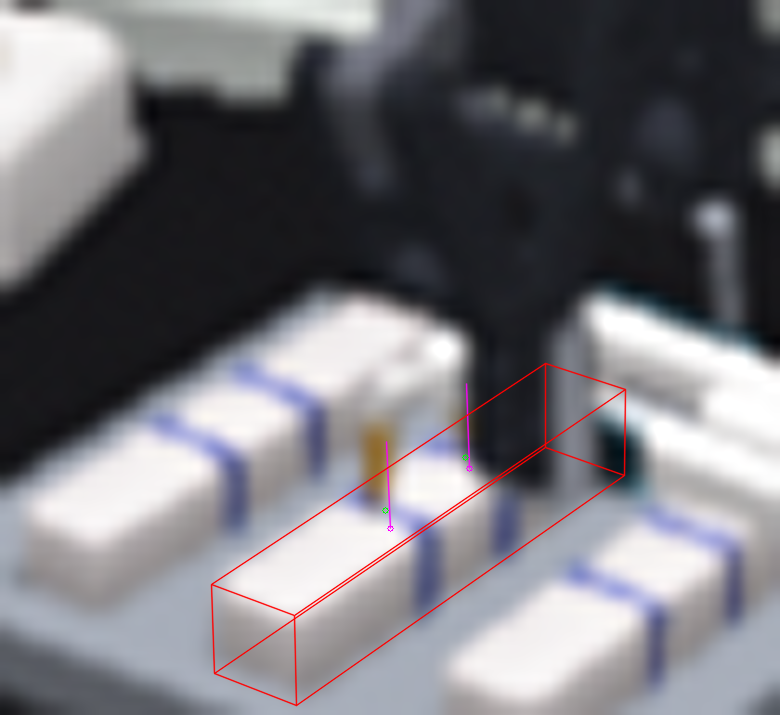

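```bash
python3 -m pendant '[-0.4,0.15,0,0,34.8,-0.4,0.15,0,0,34.8,0,0,0,0,34.8]';python3 look.py s29; for i in 1 2 3 4 5 6 7 8; do python3 -c "
from bench import viewer,sensors
viewer.snapshot('side'); s=sensors.sense(); print(s['ft_force'].round(2),s['tool_pos'].round(2),s['tcp_rot'].round(2),round(s['finger_gap'],1))"; done; python3 - <<'E'
from brass import *
t=snap("top");crop(t,240,340,150,250,6,"pics/t29.png")
s=snap("side")
print(sensors.sense()["time"])
E
```

```text
time: 30.12
tool_pos: [511.2, 75.1, 47.6]
tcp_rot: [177.1, 0.1, -12.8]
ft_force: [0.2, -0.5, 0.4]
finger_gap: 35.1
[511.3  75.1  47.6] [ 1.7706e+02  1.1000e-01 -1.2820e+01] 35.40686485710188 [0.2 0.2 0.1]
tips [[552.8, 76.6, 22.4], [547.4, 53.2, 23.6]] T [ -2.94  -0.29 -12.82]
[[263.64 224.8    6.52   2.     4.  ]]
[-0.25 -0.35  0.2 ] [511.27  75.08  47.57] [ 1.7706e+02  1.1000e-01 -1.2820e+01] 35.0
[ 0.69 -0.17 -0.15] [511.25  75.07  47.56] [ 1.7706e+02  1.2000e-01 -1.2820e+01] 34.9
[-0.73  0.36  1.3 ] [511.24  75.08  47.54] [ 1.7706e+02  1.2000e-01 -1.2820e+01] 35.3
[-0.15  0.2  -0.08] [511.24  75.06  47.54] [ 1.7706e+02  1.2000e-01 -1.2820e+01] 35.2
[0.2  0.38 0.86] [511.27  75.06  47.56] [ 1.7706e+02  1.1000e-01 -1.2830e+01] 34.8
[-0.7   0.73  0.77] [511.26  75.08  47.56] [ 1.7706e+02  1.2000e-01 -1.2820e+01] 34.8
[ 0.93 -0.1   0.13] [511.27  75.07  47.55] [ 1.7706e+02  1.2000e-01 -1.2830e+01] 34.9
[0.56 0.07 0.76] [511.25  75.06  47.57] [ 1.7706e+02  1.1000e-01 -1.2820e+01] 34.8
30.6667
```

View pics/s29.png

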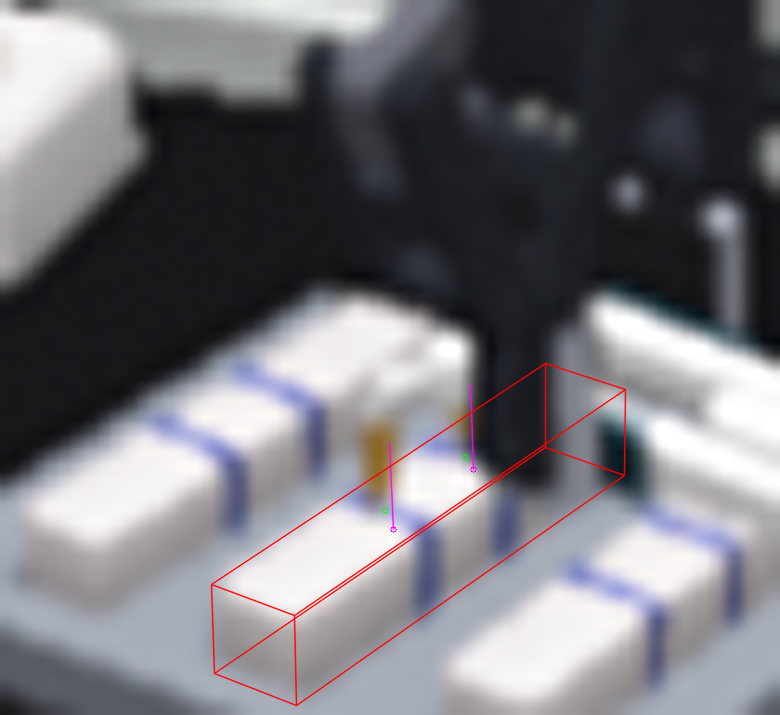

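```bash
python3 -c "
from bench import job,sensors
print(job.hand_in()); print(sensors.sense()['time'])"
```

```text
the job is handed in; nothing more can be done
None
the job is handed in; nothing more can be done
```

The loose steel bar is seated in the middle pocket, and the arm is holding the squeezed tweezers on its two blue bands. I handed the job in at about 31 s.

- **Bar:** it sits at the same height as its neighbours, about 1.7 mm off centre in the pocket across its width and 1–2 mm off along its length. The arm felt the pocket floor at 13 N when placing it.
- **Gap:** I measured the pin gap on four side-camera pictures at 24.1–24.6 mm, with the fingers at about 35 mm. I then closed the fingers by 0.2 mm, and the estimate is about 24.1 mm. I did not measure the gap again after that.
- **Press:** about 1.3 N more upward force than with the pins free, averaged over noisy readings. Together with the height, that puts each pin in by roughly 2–3.5 mm.
- **Steadiness:** over the last eight readings the tool moved less than 0.05 mm.

**Checks that disagreed or could not be made:**
- The tool leans about 3°, which the moves could not correct, so the +y pin is pressed about 1.2 mm deeper than the other.
- The prediction from the arm's position and the camera view of the brass sleeves differ by 1–2 mm across the bar, along the bands. I shifted by part of that, so the pins may be about 1 mm off the middle across the bar. Along the bar I estimate under 0.5 mm.
- The −y pin was mostly hidden behind a finger at the end, so its place comes from the gap measurement and the tweezers' direction.
- I did not re-measure the other objects, but in the last overview picture the dock, the other bars and the bystanders look unmoved.

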